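Test the blue control modules in the bay that is in service

ROBOT

A 7-joint arm with a two-finger parallel gripper is mounted at the origin on the work surface. World frame = base frame: x ahead of the robot, y to its left, z up, the work surface at z = 0. Lengths are in mm, angles in rad, forces in N, time in s.
With the tool pointing down it reaches from about 400 to 875 mm from the base axis. Payload 4.4 kg.
Tool frame: the origin (TCP) lies on the centre line of the jaws, within the pads' length; the fingertips stand ctrl.nose_length ahead of it and the grasp point (between the pads) lies 6 mm ahead of it (ctrl.nose_length is the distance from the TCP to the fingertips, in mm); z points along the fingers, y is the direction in which the jaws open and shut (so a half turn about z gives the same grasp; the last joint's range is limited). The gripper opens to 85 mm and grips with 20 to 120 N. Pads are 22 mm wide; open, the fingers measure 114 mm over their backs; the gripper's body (76 mm by 85 mm) begins 54 mm behind the grasp point. The pads swing forward as they close: fully open they stand 13 mm farther back than shut.
Start: joints at [1.098, 0.628, 0.038, 1.517, -0.027, 0.996, -0.02], TCP at [257.214, -596.957, 256.313] pointing down, gripper open.
Joint ranges: [-3.06, 3.06], [-0.37, 2.12], [-1.25, 1.32], [0.18, 2.47], [-1.1, 4.24], [0.23, 1.98], [-2.94, 2.94]. Speed limits (rad/s): [2.57, 2.57, 3.14, 3.14, 3.14, 3.14, 3.14].

INTERFACE

Orientations are given as [roll, pitch, yaw] about the fixed x, y, z axes, in that order (R = Rz(yaw) Ry(pitch) Rx(roll)).
In Python, from cell import ctrl, vision gives the robot as it stands. The module is installed in compiled form; this text tells all that it offers.
- The arm moves only by the shell command python3 -m inch 'ROWS'. ROWS is a JSON object of lists of equal length, an entry for each row: "travel": the shift along the tool's x, y, z in cm, a list of three; "twist": the turn about the tool's z in degrees; "fingers": the finger opening in cm, from 0 to 8.54. A call has exactly 10 rows; each row is the pose to reach, as a shift and turn from the pose commanded when the call began, along the tool's axes at that moment; what a row does not reach only later rows make up. A row lasts 1/12 s, in which the tool goes at most 41.7 mm and 7.16 degrees, less where a joint would pass 70% of its speed; a pose out of reach is approached as far as the arm can. A call with a gripper value outside its range is refused whole. The fingers move at their own pace and stop on an object; the grip force is fixed at half the most. Time passes only in rows, so rows that repeat a pose let the fingers close, or fill a call up. It gives the time, the measured TCP pose, the force and the opening at its end, in the units of the state.
- ctrl.read_state(): the state, without advancing time (a new reading comes with each control period).
- vision.get_image(name): name is "scene" or "top" or "wrist"; returns a dict with "frame" (420x560x3 uint8, red, green, blue), "fx", "fy", "cx", "cy" (pixels), "position" and "orientation" of the camera in the world. Camera axes: x right, y down, z forward; pixel columns grow to the right and rows downward; lengths in mm; the calibration is good to about 2 mm. The wrist camera is an equidistant fisheye: a pixel r from the principal point sees the ray r / f radians off the axis. A picture is of the moment at which its call begins. There is no depth.
- ctrl.finish_job(): hands the job in, once; it reports no verdict.
The state is a dict: "clock": time; "qpos": joint angles; "qd": joint speeds; "tau": joint torques, N m; "eef_pos": TCP position; "tool_rot": TCP orientation; "force": force on the tool from outside, world axes, zero at the start; "torque": the same for the moment, N m; "width": finger opening in mm.
Only numpy, scipy, OpenCV 4.12 (cv2) and the standard library are available. Lean on these libraries where they do the work, as an engineer would, in place of code of your own. Each camera call takes 0.05 s, during which the arm holds its last target.

TASK

Load every blue-lidded control module into the sliding tray of the test rig, slide the tray by its orange handle fully home against the bay that has the green beacon, and hold that bay's white button all the way down for three seconds. Then slide the tray back to the white mark in the middle of the rig and leave all the blue modules lying flat, lid up, on the floor of the green bin, with everything released. Never dock the tray at the bay with the red beacon or press its button, and leave the yellow-lidded modules and the other things on the bench where they are.

Things in the scene. Friction and masses are not known exactly. Their poses are not given: they have to be found in the camera images.
- module1: Control module to be tested: a square black block 40 x 40 mm and 28 mm tall with a blue lid, 50 to 100 g, lying flat, lid up. Origin at the centre of its underside, z up through the lid; x and y are square to its sides. Absent (None) in some runs.
- module2: Control module to be tested: a square black block 40 x 40 mm and 28 mm tall with a blue lid, 50 to 100 g, lying flat, lid up. Origin at the centre of its underside, z up through the lid; x and y are square to its sides. Absent (None) in some runs.
- module3: Control module to be tested: a square black block 40 x 40 mm and 28 mm tall with a blue lid, 50 to 100 g, lying flat, lid up. Origin at the centre of its underside, z up through the lid; x and y are square to its sides. Absent (None) in some runs.
- module4: Control module to be tested: a square black block 40 x 40 mm and 28 mm tall with a blue lid, 50 to 100 g, lying flat, lid up. Origin at the centre of its underside, z up through the lid; x and y are square to its sides. Absent (None) in some runs.
- other1: Module of the same shape and size (40 x 40 x 28 mm) but with a yellow lid, among the blue ones; not to be tested, leave it where it is. Origin at the centre of its underside.
- other2: Module of the same shape and size (40 x 40 x 28 mm) but with a yellow lid, among the blue ones; not to be tested, leave it where it is. Origin at the centre of its underside.
- rig: Test rig, fixed to the bench: dark steel base 110 x 530 mm, 12 mm thick, with a slide along its y axis and a grey bay block at each end. Each bay block is 100 mm (x) by 74 mm (y), centred at y = +227 mm (left bay) or -227 mm (right bay), its top 55 mm above the bench. Origin at the centre of the base's underside; its y points from the right bay to the left bay, its x away from the robot.
- tray (a joint): Position of the tray on its slide, m, along the rig's y: 0 = handle over the white middle mark, +0.08 = stop, fully home against the left bay (the +y one), -0.08 = stop, fully home against the right bay. Slides with about 2 N of friction and stays where it is left; at the mark means within about 10 mm. Starts somewhere within 50 mm of the mark.
- tray_floor (a point): Centre of the tray's inner floor, 30 mm above the bench, axes like the rig's and moving with the tray. The floor is 100 mm (x) by 210 mm (y) inside a lip 5 mm wide that stands 6 mm above the floor; room for four modules in a row along y. The floor is open above.
- tray_handle (a point): Grip point of the tray's orange handle: an upright square post 16 x 16 mm fixed to the middle of the tray's front edge, its axis 75 mm in front (-x of the rig) of tray_floor; this point is on its axis, 74 mm above the bench, 20 mm below the post's top; the post is clear down to 30 mm above the bench.
- button_left (a joint): Travel of the left bay's push button, m: 0 = up, 0.006 = all the way down. Sprung: it moves down from 1.5 N, is fully down at 5 N, and comes up again when let go.
- button_left_top (a point): Centre of the top of the left bay's round white button (28 mm across), 77 mm above the bench, pressed straight down.
- button_right (a joint): Travel of the right bay's push button, same as the left one.
- button_right_top (a point): Centre of the top of the right bay's round white button (28 mm across), 77 mm above the bench, pressed straight down.
- green_beacon: Green beacon, 30 mm across and 28 mm tall, fixed on top of one of the two bay blocks behind the button: this bay is in service. Origin at the centre of its underside. Its bay is the left one if it lies at positive y of the rig.
- red_beacon: Red beacon of the same shape on the other bay block: that bay is out of service. Origin at the centre of its underside.
- mat: Grey work mat, fixed, 180 x 270 mm and 3 mm thick, on which the modules start. Origin at the centre of its underside.
- bin_in (a point): Centre of the inner floor of the green bin for tested modules, about 5 mm above the bench; the bin is fixed, its inner floor is 160 mm (x) by 240 mm (y), its walls are 5 mm thick and reach 22 mm above the bench. Axes: x away from the robot, y to the left when the bin is square to the bench.
- screwdriver: Screwdriver with an orange handle, 170 mm long, lying on the bench; leave it where it is. Origin near its middle.
- flux_jar: Small amber jar with a black cap, 44 mm across, 50 mm tall; leave it.
- sponge_tub: Black tub with a brass sponge, 72 mm across; leave it.
Mind the look-alikes: they are no part of the job. What is shaped like the module4 but brown or pink is not meant.

How it is judged:
By the outcome, as a careful person would: the job done as asked, in the order asked, and still so for the second after the job is handed in, with the robot touching nothing.
Of module1, module2, module3, module4 only 2 to 4 are there at a start; the rules pass over those that are not, and their reading is None.
At some moment in a run one of module1, module2, module3, module4 may be knocked a few centimetres aside while the robot is not near it.
Once in a run the grip may slacken for a moment while it holds something.
It also fails if it takes over 210 s, if anything falls off the work surface, if the arm or the gripper's body presses on something with over 40 N, if the wrist force passes 120 N, or if a joint passes its speed limit or range.

## Working session

There is one attempt and no reset: what is moved stays moved. The work goes in short steps, Python scripts to look and compute and a shell command to move; the robot and the scene stay as the last step left them, time stands still between calls to the robot, and variables do not carry over. Pictures are saved under pics/ and viewed, and the job is handed in when it is done.

```bash
mkdir -p pics; ls
python3 - <<'E'
from cell import ctrl, vision
import cv2
s=ctrl.read_state()
for k,v in s.items(): print(k,v)
print(ctrl.nose_length)
for n in ["scene","top","wrist"]:
    d=vision.get_image(n)
    print(n,d["fx"],d["fy"],d["cx"],d["cy"],d["position"],d["orientation"])
    cv2.imwrite(f"pics/{n}0.png",cv2.cvtColor(d["frame"],cv2.COLOR_RGB2BGR))
E
```

```text
pics
clock 0.0
qpos [ 1.09822166  0.62931598  0.03842159  1.51835386 -0.02698616  0.99627208
 -0.02000275]
qd [ 0.00118106  0.00074431 -0.00085388  0.00183547 -0.00022206  0.00081959
 -0.0003133 ]
tau [-4.18263899e-04 -5.63406301e+01  1.22601695e+00 -1.93446171e+01
  1.10283442e-02  1.03783782e-02 -8.56218008e-06]
eef_pos [ 256.98563267 -596.43215698  255.41271705]
tool_rot [-3.13976092e+00  2.17990493e-05  4.06796261e-01]
force [ 0.08588839 -0.6349248  -0.2255614 ]
torque [ 0.01506351 -0.00877226 -0.01571606]
width 85.65723643385405
25.0
scene 468.09150878933434 468.09150878933434 270.7094773689958 205.74138158372443 [1505.80860279  521.67090781 1060.8786356 ] [-2.26137822 -0.00455983  2.01579787]
top 452.6900398617094 452.6900398617094 275.1218782999324 211.61819953168734 [ 325.00729552   16.43299921 1281.20655887] [-3.05372438e+00  2.32274270e-03 -1.55604584e+00]
wrist 325.19226210127806 325.19226210127806 283.3205460536725 209.0215071068112 [ 331.38847068 -564.59919392  373.25872212] [ 2.82125742e+00  2.38533104e-03 -1.16526818e+00]
```

View pics/scene0.png

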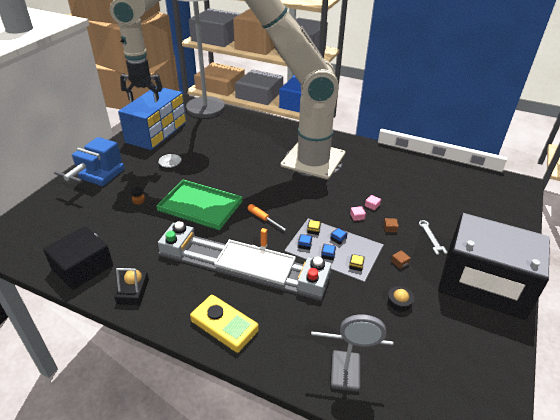

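View pics/top0.png

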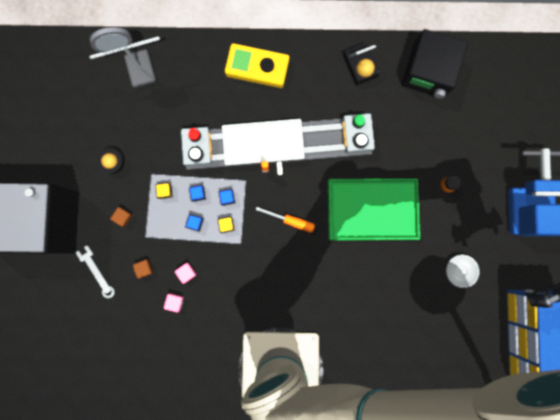

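View pics/wrist0.png

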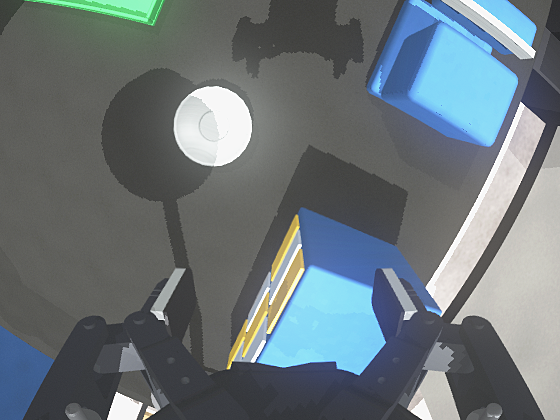

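```bash
cat > h.py <<'E'
import numpy as np, cv2
from cell import ctrl, vision
from scipy.spatial.transform import Rotation as R
def grab(name,fn=None):
    d=vision.get_image(name); d["name"]=name
    if fn: cv2.imwrite("pics/"+fn,cv2.cvtColor(d["frame"],cv2.COLOR_RGB2BGR))
    return d
def rays(d,uv):
    uv=np.atleast_2d(np.asarray(uv,float))
    a=(uv-[d["cx"],d["cy"]])/[d["fx"],d["fy"]]
    if d["name"]=="wrist":
        r=np.linalg.norm(a,axis=1,keepdims=True)+1e-12
        v=np.hstack([a/r*np.sin(r),np.cos(r)])
    else: v=np.hstack([a,np.ones((len(a),1))])
    return R.from_euler("xyz",d["orientation"]).apply(v)
def toplane(d,uv,z):
    v=rays(d,uv); p=np.array(d["position"])
    return p+v*((z-p[2])/v[:,2])[:,None]
def proj(d,P):
    P=np.atleast_2d(np.asarray(P,float))
    c=R.from_euler("xyz",d["orientation"]).inv().apply(P-np.array(d["position"]))
    if d["name"]=="wrist":
        th=np.arctan2(np.linalg.norm(c[:,:2],axis=1),c[:,2]); a=c[:,:2]/np.linalg.norm(c[:,:2],axis=1,keepdims=True)*th[:,None]
    else: a=c[:,:2]/c[:,2:]
    return a*[d["fx"],d["fy"]]+[d["cx"],d["cy"]]
RANGES={"blue":((98,90,60),(125,255,255)),"yellow":((22,110,80),(34,255,255)),"green":((45,100,60),(80,255,255)),
 "red":((0,150,80),(6,255,255)),"orange":((5,150,80),(18,255,255)),"white":((0,0,190),(180,40,255)),"pink":((150,40,80),(179,255,255))}
def blobs(d,col,amin=30,amax=5000):
    h=cv2.cvtColor(d["frame"],cv2.COLOR_RGB2HSV); lo,hi=RANGES[col]
    m=cv2.inRange(h,lo,hi)
    n,l,st,c=cv2.connectedComponentsWithStats(m)
    out=[]
    for i in range(1,n):
        if amin<=st[i,4]<=amax:
            cs,_=cv2.findContours((l==i).astype(np.uint8),cv2.RETR_EXTERNAL,cv2.CHAIN_APPROX_NONE)
            out.append((c[i],st[i,4],max(cs,key=len)[:,0,:]))
    return out
def rect(d,contour,z):
    P=toplane(d,contour,z)[:,:2].astype(np.float32)
    (c,s,a)=cv2.minAreaRect(P); return np.array(c),s,a
E
python3 - <<'E'
from h import *
d=grab("top","t1.png")
cv2.imwrite("pics/t1z.png",cv2.cvtColor(cv2.resize(d["frame"][90:260,130:430],None,fx=2.66,fy=2.66,interpolation=cv2.INTER_CUBIC),cv2.COLOR_RGB2BGR))
for col,z in [("blue",28),("yellow",28),("green",80),("red",80),("orange",90),("white",77)]:
    for c,a,k in blobs(d,col,20 ,9000):
        r=rect(d,k,z); print(col,c.round(1),a,r[0].round(1),np.round(r[1],1),round(r[2],1))
E
```

```text
blue [534.5 209.7] 2575 [ 458.7 -698.3] [139.3 163.6] 88.3
blue [196.5 192.5] 206 [486.  241.3] [40.8 39.8] 10.4
blue [226.1 196.5] 197 [476.1 158.1] [40.8 38.8] 12.2
blue [193.7 222.1] 202 [403.  246.6] [40.6 39.3] 73.2
blue [517.8 291.8] 69 [ 223.1 -642. ] [13.5 46.3] 0.9
blue [546.8 337.3] 1554 [ 110.3 -685.4] [135.5 188.9] 87.7
yellow [258.5  66.1] 1745 [855.8  80.7] [178.6 105.2] 78.5
yellow [366.6  66.9] 123 [ 854.1 -234.1] [31.4 35.6] 89.9
yellow [108.3 160.5] 107 [572.  491.8] [32.6 29.5] 46.4
yellow [163. 190.] 194 [491.4 334.9] [39.6 39.1] 2.2
yellow [225.4 224. ] 186 [398.6 158.3] [38.4 37.9] 10.3
yellow [295.  221.9] 90 [407.2 -33.2] [55.2 13.2] 72.3
yellow [512.  307.2] 233 [ 182.8 -628.3] [21.8 72.7] 88.3
yellow [532.  315.9] 199 [ 161.9 -683.3] [24.4 66.2] 88.0
yellow [523.  342.6] 239 [  88.4 -655.1] [21.6 79.1] 88.1
yellow [513.8 365.4] 152 [  29.5 -628.9] [21.5 47.5] 88.2
yellow [533.8 368.6] 56 [  21.6 -682.5] [22.9 16.4] 82.9
green [241.   59.6] 268 [848.3 120.5] [40.7 51.2] 78.7
green [421.5  82.5] 147 [ 789.8 -374.3] [61.8 18.8] 71.7
green [358.8 120.1] 116 [ 68
[... 998 characters left out ...]
] 55 [427.3  34.4] [74.4  5. ] 71.1
white [ 95.5 271.9] 358 [262.  492.3] [147.7  33.1] 33.5
white [466.8 267.3] 470 [ 292.2 -488.1] [82.8 49.4] 40.5
white [184.5 273. ] 144 [264.9 257.6] [32.  31.2] 35.5
white [172.6 302.7] 143 [186.9 286.2] [31.3 30.7] 77.1
white [309.  355.3] 927 [ 52.2 -78.7] [140.2  60. ] 15.0
white [247.5 365.4] 538 [32.3 82. ] [ 35.4 154.3] 89.8
white [536.6 340.8] 22 [ 101.8 -664. ] [ 2.6 33. ] 88.0
white [263.7 405.7] 492 [-73.   33.9] [51.7 98.8] 24.5
white [323.  417.8] 26 [ -96.4 -109.9] [ 9.9 25.7] 0.9
white [550.9 417.7] 68 [ -87.4 -686.7] [ 9.9 56.9] 0.9
white [302.  417.8] 46 [-98.5 -54.7] [ 7.4 38.5] 0.9
white [339.  418.5] 27 [ -98.3 -149.7] [ 5.  38.5] 0.9
```

View pics/t1z.png

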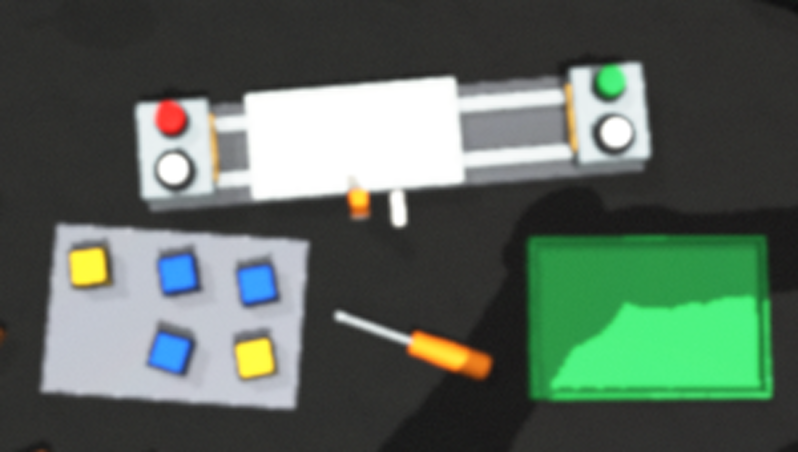

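```bash
cat > loc.py <<'E'
from h import *
d=grab("top")
for col,z in [("blue",31),("yellow",31)]:
    for c,a,k in blobs(d,col,120 ,300):
        r=rect(d,k,z)
        if r[0][0]>300: print(col,r[0].round(1),np.round(r[1],1),round(r[2],1))
E
python3 loc.py
python3 - <<'E'
from h import *
d=grab("top"); s=grab("scene")
B=[]
for c,a,k in blobs(d,"white",480,640):
    if 110<c[1]<160:
        r=rect(d,k,55); print(r); B.append(r[0])
B=np.array(B); B=B[np.argsort(B[:,1])]
dy=B[1]-B[0]; print(B.mean(0),np.linalg.norm(dy),np.degrees(np.arctan2(-dy[0],dy[1])))
h=[k for c,a,k in blobs(d,"orange",35,60) if 250<c[0]<280][0]
print("handle top px",h.min(0),h.max(0)); print(toplane(d,h.mean(0),90))
def show(n):print(n)
# two-view of coloured blobs
for col in ["green","red","orange"]:
    for c,a,k in blobs(s,col,15,400): print(col,c.round(1),a,toplane(s,c,80).round(0))
cv2.imwrite("pics/s1z.png",cv2.cvtColor(cv2.resize(s["frame"][170:310,140:400],None,fx=3,fy=3,interpolation=cv2.INTER_CUBIC),cv2.COLOR_RGB2BGR))
E
```

```text
blue [485.6 240.8] [40.7 39.7] 10.4
blue [475.7 157.7] [40.7 38.7] 12.2
blue [402.8 246. ] [40.5 39.2] 73.2
yellow [ 852.8 -233.5] [31.4 35.5] 89.9
yellow [491.1 333.7] [38.4 39.6] 8.0
yellow [398.5 158. ] [38.3 37.8] 10.3
(array([ 657.12036133, -207.06643677]), (98.04178619384766, 73.02568817138672), 5.668023586273193)
(array([612.93597412, 243.02865601]), (97.1371078491211, 72.8201904296875), 4.962401866912842)
[635.02816772  17.98110962] 452.25861253445487 5.606578719883894
handle top px [260 162] [268 170]
[[550.25555187  51.58475819  90.        ]]
green [170.4 235.8] 87 [[ 695. -199.   80.]]
red [312.6 273.6] 85 [[651. 249.  80.]]
orange [137.5 199.2] 78 [[ 595. -401.   80.]]
orange [256.1 211.9] 119 [[481. -15.  80.]]
orange [263.5 237.8] 88 [[580.  61.  80.]]
```

View pics/s1z.png

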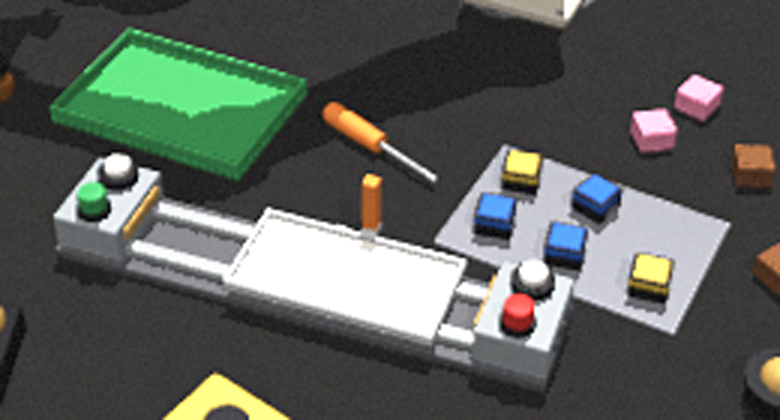

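```bash
cat > go.py <<'E'
# usage: go.py x y z yawdeg -> shift in tool axes (cm) and twist (deg)
import sys
from h import *
x,y,z,yw=map(float,sys.argv[1:5])
s=ctrl.read_state(); r=R.from_euler("xyz",s["tool_rot"])
t=r.inv().apply(np.array([x,y,z])-s["eef_pos"])/10
tw=-((yw-np.degrees(s["tool_rot"][2])+180)%360-180)
print("travel",t.round(2),"twist",round(tw,1),"| pos",s["eef_pos"].round(1),"rpy",np.degrees(s["tool_rot"]).round(1),"F",s["force"].round(1),"w",round(s["width"],1),"t",round(s["clock"],1))
E
python3 go.py 485.6 240.8 150 100.4
```

```text
travel [ 54.12 -67.89  10.64] twist -77.1 | pos [ 257.2 -596.9  256.1] rpy [-180.     0.    23.3] F [0.4 0.  0. ] w 85.3 t 0.3
```

```bash
python3 -m inch '{"travel":[[1,-1.3,0],[3,-3.8,0],[5.3,-6.6,0],[7.6,-9.5,0],[9.9,-12.4,0],[12.2,-15.3,0],[14.5,-18.2,0],[16.8,-21.1,0],[19.1,-24,0],[21.4,-26.8,0]],"twist":[-2,-6,-10,-14,-18,-22,-26,-30,-34,-38],"fingers":[6,6,6,6,6,6,6,6,6,6]}'; python3 go.py 485.6 240.8 150 100.4
```

```text
clock: 1.18
eef_pos: [347.8, -264.4, 256.6]
tool_rot: [3.141, 0.0, 1.073]
force: [0.5, -0.9, -0.3]
width: 59.9
travel [ 50.97 -12.01  10.64] twist -38.9 | pos [ 347.8 -264.4  256.6] rpy [180.    0.   61.5] F [ 0.5 -0.9 -0.3] w 59.9 t 1.2
```

```bash
python3 -m inch '{"travel":[[3.5,-0.8,0],[7,-1.6,0],[10.5,-2.4,0],[14,-3.2,0],[17.5,-4,0],[21,-4.8,0],[24.5,-5.6,0.5],[28,-6.4,1],[31.5,-7.2,2],[35,-8,3]],"twist":[-4,-8,-12,-16,-20,-24,-28,-32,-36,-39],"fingers":[6,6,6,6,6,6,6,6,6,6]}'; python3 go.py 485.6 240.8 150 100.4
```

```text
clock: 2.02
eef_pos: [446.2, 81.0, 226.4]
tool_rot: [3.14, 0.0, 1.754]
force: [-0.2, -1.0, 0.3]
width: 59.9
travel [15.    6.77  7.65] twist 0.1 | pos [446.2  81.  226.4] rpy [179.9   0.  100.5] F [-0.2 -1.   0.3] w 59.9 t 2.0
```

```bash
python3 - <<'E'
from h import *
d=grab("wrist","w1.png")
E
python3 loc.py
```

```text
blue [485.6 240.8] [40.7 39.7] 10.4
blue [402.8 246. ] [40.5 39.2] 73.2
yellow [491.2 333.9] [38.8 39.3] 8.0
yellow [397.8 161.5] [38.4 30.4] 10.9
```

View pics/w1.png

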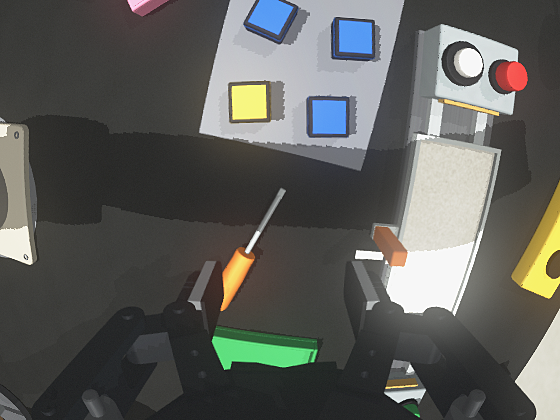

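The wrist view shows the three blue lids at (271,18), (353,38) and (328,116), a yellow lid at (249,101), the orange handle at (390,245), and the white mark just in front of the tray at (368,255).

```bash
cat > wloc.py <<'E'
from h import *
d=grab("wrist")
for col in ["blue","yellow"]:
    for c,a,k in blobs(d,col,300,9000):
        if c[1]<300:
            r=rect(d,k,31); print("W",col,c.round(),a,r[0].round(1),np.round(r[1],1),round(r[2],1))
E
python3 wloc.py
python3 - <<'E'
from h import *
d=grab("wrist")
c=np.array([635,18.]);th=np.radians(5.6);ux=np.array([np.cos(th),np.sin(th)]);uy=np.array([-np.sin(th),np.cos(th)])
im=cv2.cvtColor(d["frame"],cv2.COLOR_RGB2BGR)
for t in (35,40,45):
    P=[np.r_[c+a*ux+(t+b)*uy,36] for a,b in ((-55,110),(55,110))]+[np.r_[c-75*ux+t*uy,94]]
    for p in proj(d,P): cv2.circle(im,tuple(int(v) for v in p.round()),2,(0,0,255),-1)
for b in (190,264):
  for a in (-50,50):
    p=proj(d,np.r_[c+a*ux+b*uy,55])[0]; cv2.circle(im,tuple(int(v) for v in p.round()),2,(0,255,0),-1)
cv2.imwrite("pics/w1o.png",cv2.resize(im[10:290,330:560],None,fx=2,fy=2))
E
```

```text
W blue [270.  19.] 1106 [403.2 247.4] [32.9 33.3] 73.9
W blue [355.  43.] 1082 [486.4 241.6] [32.6 32.9] 10.4
W blue [328. 123.] 1145 [476.8 157.9] [33. 33.] 11.4
W yellow [248. 107.] 1150 [398.6 158.4] [32.7 32.7] 10.5
W yellow [540. 256.] 2767 [843.3  77.4] [158.  122.7] 78.7
W yellow [234. 277.] 305 [409.1 -30. ] [57.9 10.4] 72.2
```

View pics/w1o.png

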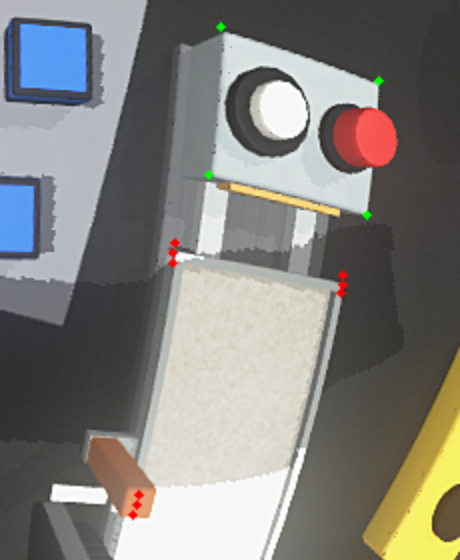

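```bash
python3 go.py 476.5 158 100 101.5
```

```text
travel [ 7.1   4.49 12.6 ] twist -1.1 | pos [445.4  80.  226.1] rpy [-179.9   -0.   100.4] F [0.3 0.5 0.7] w 60.3 t 2.2
```

```bash
python3 -m inch '{"travel":[[1.5,1,2],[3,2,4.5],[4.5,3,7],[6,4,9.5],[7,4.4,11.5],[7.1,4.5,12.6],[7.1,4.5,12.6],[7.1,4.5,12.6],[7.1,4.5,12.6],[7.1,4.5,12.6]],"twist":[-1,-1,-1,-1,-1,-1,-1,-1,-1,-1],"fingers":[6,6,6,6,6,6,6,6,6,6]}'; python3 go.py 476.5 158 29 101.5; python3 wloc.py; python3 -c "
from h import *
grab('wrist','w2.png')"
```

```text
clock: 3.05
eef_pos: [477.9, 156.0, 101.7]
tool_rot: [3.14, 0.0, 1.766]
force: [0.5, 0.1, -0.4]
width: 60.2
travel [ 0.22 -0.11  7.27] twist -0.3 | pos [477.9 156.  101.7] rpy [179.9   0.  101.2] F [ 0.5  0.1 -0.4] w 60.2 t 3.0
W blue [188.  70.] 2870 [403.1 247.2] [32.8 32.9] 74.3
W blue [221.  83.] 334 [424.1 241.8] [39.1  6.6] 77.0
W blue [327. 103.] 3157 [486.7 241.5] [32.9 32.8] 10.4
W blue [282. 233.] 2480 [476.6 157.7] [32.7 32.1] 11.1
W yellow [181. 194.] 405 [407.8 171.8] [29.7 54. ] 56.4
W yellow [164. 214.] 1898 [398.4 157.9] [32.8 33.1] 11.2
```

View pics/w2.png

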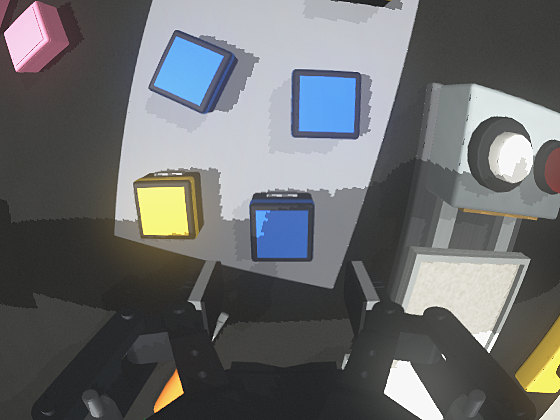

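```bash
python3 -m inch '{"travel":[[0.2,-0.1,2],[0.2,-0.1,4.5],[0.2,-0.1,6.3],[0.2,-0.1,7.2],[0.2,-0.1,7.2],[0.2,-0.1,7.2],[0.2,-0.1,7.2],[0.2,-0.1,7.2],[0.2,-0.1,7.2],[0.2,-0.1,7.2]],"twist":[0,0,0,0,0,0,0,0,0,0],"fingers":[6,6,6,6,6,3.5,3.5,3.5,3.5,3.5]}'; python3 go.py 476.5 158 110 101.5
```

```text
clock: 3.98
eef_pos: [476.6, 159.2, 29.5]
tool_rot: [3.139, -0.0, 1.768]
force: [0.0, -0.2, 7.5]
width: 38.8
travel [-0.11 -0.01 -8.05] twist -0.2 | pos [476.6 159.2  29.5] rpy [179.9  -0.  101.3] F [ 0.  -0.2  7.5] w 38.8 t 4.0
```

```bash
python3 -m inch '{"travel":[[0,0,-0.7],[0,0,-2],[0,0,-4],[0,0,-6],[0,0,-7.5],[0,0,-8],[0,0,-8],[0,0,-8],[0,0,-8],[0,0,-8]],"twist":[0,0,0,0,0,0,0,0,0,0],"fingers":[3,3,3,3,3,3,3,3,3,3]}'; python3 go.py 637.2 -3.9 110 95.6; python3 loc.py
```

```text
clock: 4.82
eef_pos: [475.2, 158.7, 107.4]
tool_rot: [-3.14, 0.0, 1.768]
force: [0.7, 0.1, -0.8]
width: 38.9
travel [-19.12  12.7   -0.27] twist 5.7 | pos [475.2 158.7 107.4] rpy [-179.9    0.   101.3] F [ 0.7  0.1 -0.8] w 38.9 t 4.8
yellow [491.1 334.2] [39.4 39. ] 2.2
```

```bash
python3 -m inch '{"travel":[[0,0,-2],[-1,0.7,-3.8],[-3.5,2.3,-4.3],[-6.5,4.3,-4.3],[-9.5,6.3,-4.3],[-12.5,8.3,-4.3],[-15.5,10.3,-4.3],[-17.8,11.8,-4.3],[-19,12.6,-4.3],[-19.1,12.7,-4.3]],"twist":[0,1,2,3,4,5,5.7,5.7,5.7,5.7],"fingers":[3,3,3,3,3,3,3,3,3,3]}'; python3 go.py 637.2 -3.9 58 95.6; python3 -c "
from h import *
grab('wrist','w3.png')"
```

```text
clock: 5.7
eef_pos: [639.4, -7.9, 150.0]
tool_rot: [3.142, 0.002, 1.663]
force: [-0.0, -0.3, -1.1]
width: 39.3
travel [ 0.43 -0.19  9.2 ] twist -0.3 | pos [639.4  -7.9 150. ] rpy [1.80e+02 1.00e-01 9.53e+01] F [-0.  -0.3 -1.1] w 39.3 t 5.7
```

View pics/w3.png

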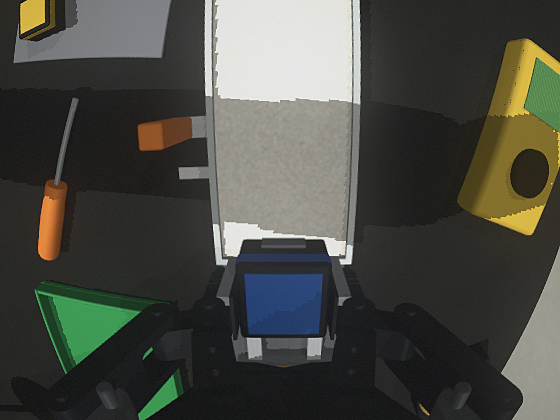

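Run:
```python
from h import *
d=grab("wrist")
c=np.array([635,18.]);th=np.radians(5.6);ux=np.array([np.cos(th),np.sin(th)]);uy=np.array([-np.sin(th),np.cos(th)])
for uv,z in [((219,258),36),((208,98),36),((352,98),36),((152,136),94),((348,258),36),((180,173),1),((212,129),36)]:
    p=toplane(d,uv,z)[0,:2]-c; print(uv,(p@ux).round(1),(p@uy).round(1))
```

```text
(219, 258) -51.6 -60.9
(208, 98) -52.7 64.0
(352, 98) 49.6 63.3
(152, 136) -72.9 43.3
(348, 258) 52.6 -61.3
(180, 173) -88.9 2.2
(212, 129) -50.5 41.4
```

```bash
python3 -m inch '{"travel":[[0.2,-0.1,1.5],[0.4,-0.2,4],[0.4,-0.2,6.5],[0.4,-0.2,8.3],[0.4,-0.2,9],[0.4,-0.2,9.2],[0.4,-0.2,9.2],[0.4,-0.2,9.2],[0.4,-0.2,9.2],[0.4,-0.2,9.2]],"twist":[0,0,0,0,0,0,0,0,0,0],"fingers":[3,3,3,3,3,3,3,3,3,3]}'; python3 go.py 637.2 -3.9 57 95.6
```

```text
clock: 6.63
eef_pos: [636.1, 0.4, 60.6]
tool_rot: [3.14, 0.0, 1.669]
force: [-0.1, -0.7, -1.4]
width: 39.2
travel [-0.44  0.06  0.36] twist 0.0 | pos [6.361e+02 4.000e-01 6.060e+01] rpy [179.9   0.   95.6] F [-0.1 -0.7 -1.4] w 39.2 t 6.6
```

```bash
python3 -m inch '{"travel":[[-0.2,0,0.1],[-0.4,0,0.2],[-0.4,0,0.3],[-0.4,0,0.3],[-0.4,0,0.3],[-0.4,0,0.3],[-0.4,0,0.3],[-0.4,0,0.3],[-0.4,0,0.3],[-0.4,0,0.3]],"twist":[0,0,0,0,0,0,0,0,0,0],"fingers":[3,3,3,3,3,6,6,6,6,6]}'; python3 go.py 637.2 -3.9 57 95.6
```

```text
clock: 7.47
eef_pos: [635.7, -3.4, 56.2]
tool_rot: [-3.141, -0.0, 1.669]
force: [-0.2, -0.4, -0.6]
width: 59.7
travel [-0.06  0.14 -0.08] twist 0.0 | pos [635.7  -3.4  56.2] rpy [-180.    -0.    95.6] F [-0.2 -0.4 -0.6] w 59.7 t 7.5
```

```bash
python3 go.py 486 241.3 130 100.4;python3 -m inch '{"travel":[[0,0,-2],[0,0,-5],[0,0,-8],[2,-0.5,-9],[5,-1.5,-9],[8.5,-3,-9],[12,-5,-9],[15.5,-7,-9],[19,-9,-9],[22.5,-11,-9]],"twist":[0,0,0,0,-1,-2,-3,-4,-5,-5],"fingers":[6,6,6,6,6,6,6,6,6,6]}'; python3 go.py 486 241.3 120 100.4; python3 loc.py
```

```text
travel [ 25.82 -12.5   -7.37] twist -4.8 | pos [635.7  -3.4  56.2] rpy [-180.    -0.    95.6] F [-0.2 -0.4 -0.6] w 59.7 t 7.5
clock: 8.3
eef_pos: [503.1, 210.8, 146.5]
tool_rot: [3.141, -0.0, 1.756]
force: [0.1, 0.7, -0.2]
width: 59.9
travel [ 3.31 -1.11  2.65] twist 0.2 | pos [503.1 210.8 146.5] rpy [180.   -0.  100.6] F [ 0.1  0.7 -0.2] w 59.9 t 8.3
blue [640.5  -3.8] [40.1 33.8] 0.8
yellow [491.  334.5] [39.  37.9] 9.0
```

```bash
python3 -m inch '{"travel":[[1,-0.4,0],[2.2,-0.8,1],[3,-1.1,2.5],[3.2,-1.2,4],[3.2,-1.2,4.5],[3.2,-1.2,4.5],[3.2,-1.2,4.5],[3.2,-1.2,4.5],[3.2,-1.2,4.5],[3.2,-1.2,4.5]],"twist":[0,0,0,0,0,0,0,0,0,0],"fingers":[6,6,6,6,6,6,6,6,6,6]}'; python3 wloc.py; python3 go.py 486 241.3 29 100.4
```

```text
clock: 9.18
eef_pos: [487.3, 238.6, 102.0]
tool_rot: [3.14, -0.0, 1.755]
force: [-0.2, 0.4, -0.4]
width: 60.1
W blue [177. 186.] 440 [417.1 255.4] [29.6 54.2] 28.5
W blue [157. 201.] 2271 [403.  246.9] [32.9 32.9] 74.0
W blue [283. 232.] 2536 [486.5 241.2] [32.6 32.7] 10.5
W yellow [322.  83.] 3078 [492.3 335.6] [32.4 32.4] 7.9
W yellow [153. 286.] 314 [398.4 177. ] [41.6 15.6] 11.0
travel [ 0.28 -0.07  7.29] twist 0.2 | pos [487.2 238.6 101.9] rpy [179.9  -0.  100.6] F [-0.7 -1.   0.3] w 60.2 t 9.2
```

```bash
python3 -m inch '{"travel":[[0.2,-0.1,2],[0.3,-0.1,4.5],[0.3,-0.1,6.3],[0.3,-0.1,7.2],[0.3,-0.1,7.2],[0.3,-0.1,7.2],[0.3,-0.1,7.2],[0.3,-0.1,7.2],[0.3,-0.1,7.2],[0.3,-0.1,7.2]],"twist":[0,0,0,0,0,0,0,0,0,0],"fingers":[6,6,6,6,6,3,3,3,3,3]}'; python3 go.py 476.5 158 110 101.5
```

```text
clock: 10.07
eef_pos: [485.9, 241.9, 30.4]
tool_rot: [3.14, -0.001, 1.756]
force: [-1.0, -0.7, 5.7]
width: 38.9
travel [-8.07 -2.45 -7.97] twist -0.9 | pos [485.9 241.9  30.4] rpy [179.9  -0.  100.6] F [-1.  -0.7  5.7] w 38.9 t 10.1
```

```bash
python3 -m inch '{"travel":[[0,0,-0.7],[0,0,-2],[0,0,-4],[0,0,-6.5],[0,0,-9],[0,0,-11],[0,0,-12],[0,0,-12],[0,0,-12],[0,0,-12]],"twist":[0,0,0,0,0,0,0,0,0,0],"fingers":[3,3,3,3,3,3,3,3,3,3]}'; python3 go.py 631.1 58 150 95.6
```

```text
clock: 10.9
eef_pos: [484.4, 241.0, 148.3]
tool_rot: [-3.14, 0.001, 1.756]
force: [-0.1, -0.1, -1.2]
width: 38.9
travel [-20.68  11.05  -0.18] twist 5.0 | pos [484.4 241.  148.3] rpy [-179.9    0.   100.6] F [-0.1 -0.1 -1.2] w 38.9 t 10.9
```

```bash
python3 -m inch '{"travel":[[-0.7,0.4,0],[-2.5,1.3,0],[-5.5,2.9,0],[-8.5,4.5,0],[-11.5,6.1,0],[-14.5,7.7,0],[-17.5,9.3,0],[-19.7,10.5,0],[-20.6,11,0],[-20.7,11,0]],"twist":[0,1,2,3,4,5,5,5,5,5],"fingers":[3,3,3,3,3,3,3,3,3,3]}'; python3 -m inch '{"travel":[[0,0,1.5],[0,0,4],[0,0,6.5],[0,0,8.3],[0,0,8.7],[0,0,8.7],[0,0,8.7],[0,0,8.7],[0,0,8.7],[0,0,8.7]],"twist":[0,0,0,0,0,0,0,0,0,0],"fingers":[3,3,3,3,3,3,3,3,3,3]}'; python3 go.py 631.1 58 58 95.6;  python3 -c "
from h import *
grab('wrist','w4.png')"
```

```text
clock: 11.73
eef_pos: [632.2, 54.5, 147.7]
tool_rot: [-3.14, 0.002, 1.664]
force: [-0.5, 0.3, -0.8]
width: 39.0
clock: 12.57
eef_pos: [632.0, 58.5, 63.6]
tool_rot: [3.14, -0.0, 1.669]
force: [0.1, -0.4, -0.9]
width: 38.9
travel [-0.04 -0.1   0.56] twist 0.0 | pos [632.   58.5  63.6] rpy [179.9  -0.   95.6] F [ 0.1 -0.4 -0.9] w 38.9 t 12.6
```

View pics/w4.png

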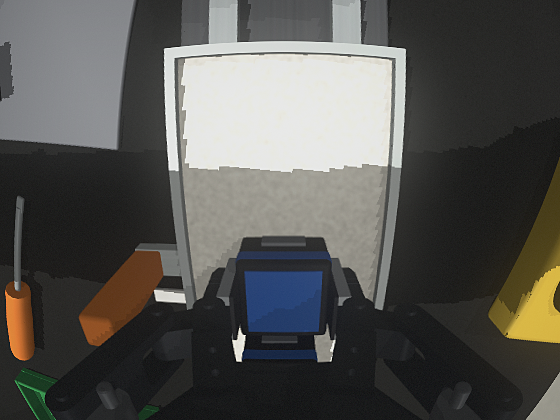

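```bash
python3 -m inch '{"travel":[[0,0,0.2],[0,0,0.4],[0,0,0.4],[0,0,0.4],[0,0,0.4],[0,0,0.4],[0,0,0.4],[0,0,0.4],[0,0,0.4],[0,0,0.4]],"twist":[0,0,0,0,0,0,0,0,0,0],"fingers":[3,3,3,3,3,6,6,6,6,6]}'; python3 go.py 403 247 130 74
```

```text
clock: 13.45
eef_pos: [631.4, 58.3, 58.4]
tool_rot: [3.141, -0.0, 1.669]
force: [-0.1, -0.6, 0.9]
width: 59.9
travel [ 21.01 -20.89  -7.16] twist 21.6 | pos [631.4  58.3  58.4] rpy [180.   -0.   95.6] F [-0.1 -0.6  0.9] w 59.9 t 13.4
```

```bash
python3 -m inch '{"travel":[[0,0,-2],[0,0,-5],[0,0,-8],[2,-2,-9],[4.7,-4.7,-9],[7.5,-7.5,-9],[10.3,-10.3,-9],[13.1,-13,-9],[15.9,-15.8,-9],[18.7,-18.6,-9]],"twist":[0,0,0,3,7,11,15,19,21.6,21.6],"fingers":[6,6,6,6,6,6,6,6,6,6]}'; python3 go.py 403 247 100 74; python3 loc.py
```

```text
clock: 14.28
eef_pos: [426.6, 227.2, 148.7]
tool_rot: [3.141, -0.001, 1.289]
force: [0.2, 1.5, 1.1]
width: 60.0
travel [ 1.24 -2.82  4.86] twist -0.1 | pos [426.6 227.2 148.7] rpy [180.   -0.   73.9] F [0.2 1.5 1.1] w 60.0 t 14.3
blue [640.5  -3.8] [40.1 33.8] 0.8
blue [635.3  59.4] [37.3 36.6] 0.9
yellow [397.8 157.5] [36.8 35.5] 10.9
```

```bash
python3 -m inch '{"travel":[[0.5,-1,0.5],[1,-2,1.5],[1.2,-2.8,3],[1.2,-2.8,4.3],[1.2,-2.8,4.8],[1.2,-2.8,4.8],[1.2,-2.8,4.8],[1.2,-2.8,4.8],[1.2,-2.8,4.8],[1.2,-2.8,4.8]],"twist":[0,0,0,0,0,0,0,0,0,0],"fingers":[6,6,6,6,6,6,6,6,6,6]}'; python3 wloc.py; python3 go.py 403 247 29.5 74
```

```text
clock: 15.17
eef_pos: [404.9, 245.5, 100.9]
tool_rot: [3.141, -0.001, 1.291]
force: [0.1, 0.4, 0.5]
width: 60.1
W blue [280. 235.] 2489 [403.2 246.9] [32.2 32.7] 73.9
W yellow [384.  59.] 2748 [492.4 335.4] [32.5 32.3] 7.8
travel [ 0.09 -0.22  7.13] twist -0.0 | pos [404.8 245.5 100.8] rpy [180.  -0.  74.] F [-0.5  0.2 -0.1] w 60.0 t 15.2
```

```bash
python3 -m inch '{"travel":[[0.1,-0.1,2],[0.1,-0.2,4.5],[0.1,-0.2,6.3],[0.1,-0.2,7.1],[0.1,-0.2,7.1],[0.1,-0.2,7.1],[0.1,-0.2,7.1],[0.1,-0.2,7.1],[0.1,-0.2,7.1],[0.1,-0.2,7.1]],"twist":[0,0,0,0,0,0,0,0,0,0],"fingers":[6,6,6,6,6,3,3,3,3,3]}';python3 -m inch '{"travel":[[0,0,-0.7],[0,0,-2],[0,0,-4],[0,0,-6.5],[0,0,-9],[0,0,-11],[0,0,-12],[0,0,-12],[0,0,-12],[0,0,-12]],"twist":[0,0,0,0,0,0,0,0,0,0],"fingers":[3,3,3,3,3,3,3,3,3,3]}'; python3 go.py 625 119 150 95.6
```

```text
clock: 16.05
eef_pos: [403.2, 247.3, 30.1]
tool_rot: [3.14, -0.001, 1.291]
force: [0.2, 0.2, 4.0]
width: 38.8
clock: 16.88
eef_pos: [402.3, 246.6, 148.9]
tool_rot: [-3.141, 0.001, 1.292]
force: [1.1, 0.6, -0.7]
width: 38.9
travel [-6.12 24.92 -0.12] twist -21.6 | pos [402.3 246.6 148.9] rpy [-1.8e+02  1.0e-01  7.4e+01] F [ 1.1  0.6 -0.7] w 38.9 t 16.9
```

```bash
python3 -m inch '{"travel":[[-0.2,0.7,0],[-0.7,2.8,0],[-1.5,6,0],[-2.3,9.3,0],[-3.1,12.6,0],[-3.9,15.9,0],[-4.7,19.2,0],[-5.5,22.4,0],[-6,24.5,0],[-6.1,24.9,0]],"twist":[0,-2,-5,-8,-11,-14,-17,-20,-21.6,-21.6],"fingers":[3,3,3,3,3,3,3,3,3,3]}'; python3 -m inch '{"travel":[[0,0,1.5],[0,0,4],[0,0,6.5],[0,0,8.3],[0,0,8.7],[0,0,8.7],[0,0,8.7],[0,0,8.7],[0,0,8.7],[0,0,8.7]],"twist":[0,0,0,0,0,0,0,0,0,0],"fingers":[3,3,3,3,3,3,3,3,3,3]}'; python3 go.py 625 119 57.5 95.6;  python3 -c "
from h import *
grab('wrist','w5.png')"
```

```text
clock: 17.72
eef_pos: [628.9, 114.6, 147.3]
tool_rot: [3.141, 0.002, 1.663]
force: [1.0, -0.5, -0.3]
width: 39.2
clock: 18.55
eef_pos: [626.0, 120.0, 63.5]
tool_rot: [3.14, -0.0, 1.669]
force: [0.9, 0.2, -0.8]
width: 38.8
travel [-0.09 -0.11  0.6 ] twist -0.0 | pos [626.  120.   63.5] rpy [179.9  -0.   95.6] F [ 0.9  0.2 -0.8] w 38.8 t 18.6
```

View pics/w5.png

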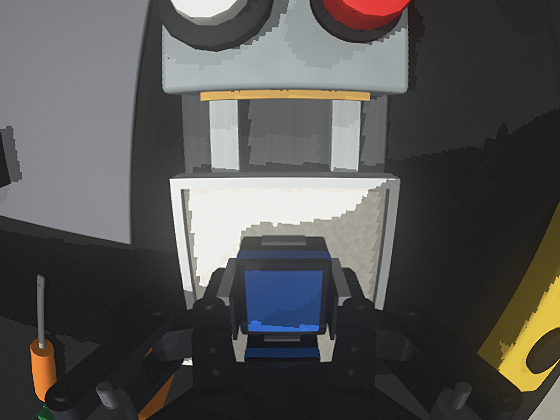

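Module held at (284,300), inside the tray with its end lip at row 180. Lower and release.

```bash
python3 -m inch '{"travel":[[0,0,0.2],[0,0,0.4],[0,0,0.4],[0,0,0.4],[0,0,0.4],[0,0,0.4],[0,0,0.4],[0,0,0.4],[0,0,0.4],[0,0,0.4]],"twist":[0,0,0,0,0,0,0,0,0,0],"fingers":[3,3,3,3,3,6,6,6,6,6]}'; python3 -m inch '{"travel":[[0,0,-2],[0,0,-5],[0,0,-8],[3,-2,-9],[5,-5,-9],[5,-8,-9],[5,-10,-9],[5,-10,-9],[5,-10,-9],[5,-10,-9]],"twist":[0,7,14,21,28,35,42,49,56,63],"fingers":[6,6,6,6,6,6,6,6,6,6]}'; python3 go.py 556.5 52 130 5.6; python3 loc.py;  python3 -c "
from h import *
grab('top','t2.png')
grab('wrist','w6.png')"
```

```text
clock: 19.43
eef_pos: [625.3, 119.8, 58.4]
tool_rot: [3.141, -0.0, 1.669]
force: [0.1, 0.2, -0.2]
width: 60.0
clock: 20.27
eef_pos: [520.6, 160.0, 148.8]
tool_rot: [3.141, -0.001, 0.564]
force: [0.6, -0.1, 0.3]
width: 60.1
travel [-2.74 11.05  1.88] twist 26.7 | pos [520.6 160.  148.8] rpy [180.   -0.   32.3] F [ 0.6 -0.1  0.3] w 60.1 t 20.3
blue [640.5  -3.8] [40.1 33.8] 0.8
blue [635.3  59.4] [37.3 36.6] 0.9
blue [628.8 122.5] [37.2 33.8] 1.3
yellow [491.2 333.9] [38.8 39.3] 8.0
```

View pics/t2.png

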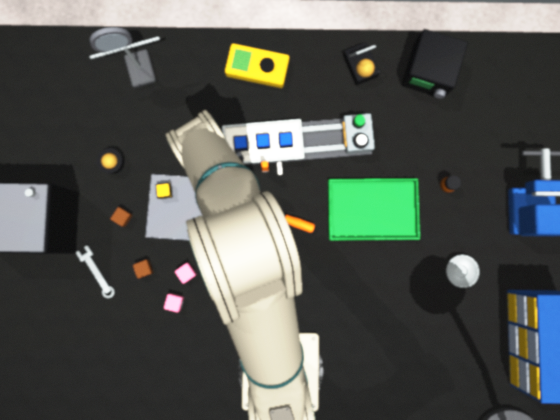

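View pics/w6.png

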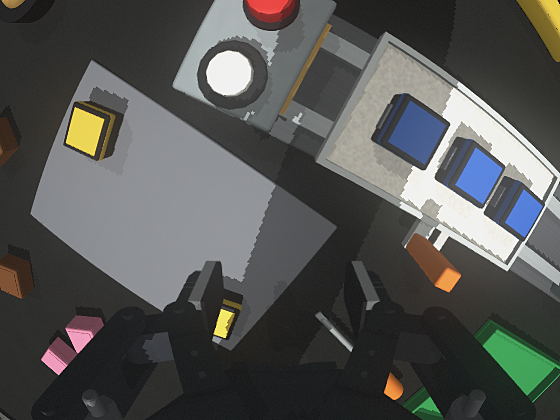

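```bash
cat > rig.py <<'E'
from h import *
c=np.array([635,18.]);th=np.radians(5.6);ux=np.array([np.cos(th),np.sin(th)]);uy=np.array([-np.sin(th),np.cos(th)])
def rl(d,uv,z):
    p=toplane(d,uv,z)[:,:2]-c; return np.c_[p@ux,p@uy].round(1)
E
python3 - <<'E'
from rig import *
d=grab("wrist")
print(rl(d,(449,277),94),rl(d,[(317,160),(510,270),(387,34)],36))
b=[k for cc,a,k in blobs(d,"orange",100,4000) if 390<cc[0]<480 and 220<cc[1]<320]
for k in b: print(k.min(0),k.max(0))
cv2.imwrite("pics/w6z.png",cv2.cvtColor(cv2.resize(d["frame"][200:320,380:500],None,fx=5,fy=5),cv2.COLOR_RGB2BGR))
E
```

```text
[[-70.7  42.1]] [[-51.7 150.2]
 [-50.3 -72.6]
 [ 55.2 148.9]]
[410 253] [460 292]
```

View pics/w6z.png

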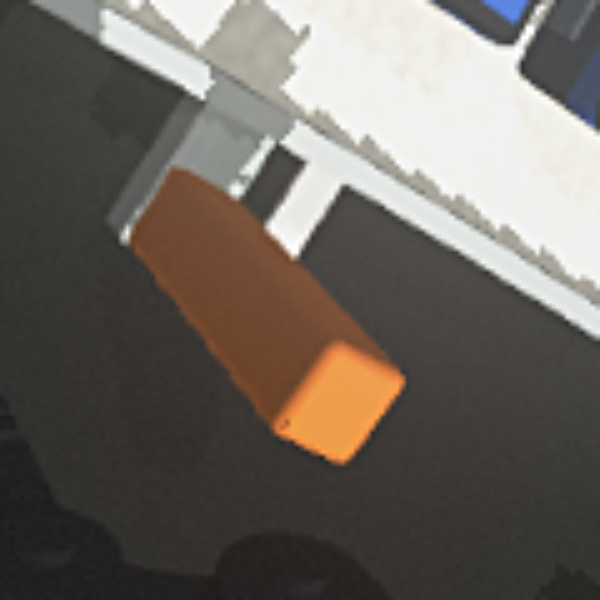

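```bash
python3 go.py 558.3 52 149 5.6; python3 -m inch '{"travel":[[-0.2,1,0],[-0.7,3,0],[-1.4,6,0],[-2.1,9,0],[-2.5,10.8,0],[-2.6,11.1,0],[-2.6,11.1,0],[-2.6,11.1,0],[-2.6,11.1,0],[-2.6,11.1,0]],"twist":[5,11,18,24,26.7,26.7,26.7,26.7,26.7,26.7],"fingers":[6,6,6,6,6,6,6,6,6,6]}'; python3 go.py 558.3 52 80 5.6;  python3 -c "
from h import *
grab('wrist','w7.png')"
```

```text
travel [-2.7  11.1  -0.06] twist 27.2 | pos [520.8 160.  148.4] rpy [180.   -0.   32.8] F [-0.6  0.4  0.5] w 59.9 t 20.5
clock: 21.3
eef_pos: [558.3, 54.0, 148.3]
tool_rot: [-3.14, 0.0, 0.106]
force: [-0.5, 0.1, 0.3]
width: 59.8
travel [-0.02  0.21  6.83] twist 0.5 | pos [558.3  54.  148.3] rpy [-179.9    0.     6.1] F [-0.5  0.1  0.3] w 59.8 t 21.3
```

View pics/w7.png

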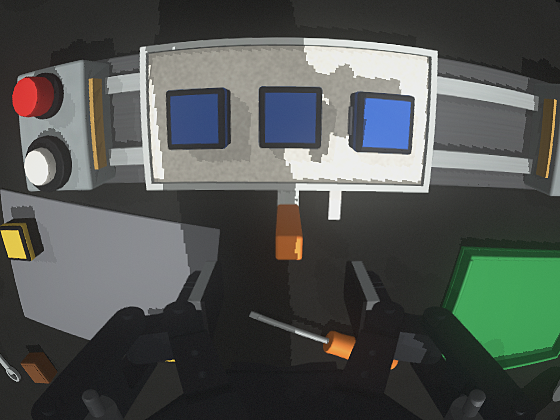

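```bash
python3 -m inch '{"travel":[[0,0.2,1.5],[0,0.2,4],[0,0.2,6],[0,0.2,6.8],[0,0.2,6.8],[0,0.2,6.8],[0,0.2,6.8],[0,0.2,6.8],[0,0.2,6.8],[0,0.2,6.8]],"twist":[0.5,0.5,0.5,0.5,0.5,0.5,0.5,0.5,0.5,0.5],"fingers":[6,6,6,6,6,6,6,6,6,6]}';python3 -m inch '{"travel":[[0,0,0],[0,0,0],[0,0,0],[0,0,0],[0,0,0],[0,0,0],[0,0,0],[0,0,0],[0,0,0],[0,0,0]],"twist":[0,0,0,0,0,0,0,0,0,0],"fingers":[1,1,1,1,1,1,1,1,1,1]}'; python3 go.py 570.1 -69 80 5.6;  python3 -c "
from h import *
grab('wrist','w8.png')"
```

```text
clock: 22.18
eef_pos: [559.5, 50.3, 81.1]
tool_rot: [-3.142, -0.001, 0.094]
force: [-0.2, -0.0, 0.6]
width: 59.7
clock: 23.02
eef_pos: [559.0, 50.3, 80.5]
tool_rot: [-3.142, -0.0, 0.095]
force: [-0.4, 1.8, 6.3]
width: 15.2
travel [-0.02 11.98  0.05] twist -0.2 | pos [559.   50.3  80.5] rpy [-180.    -0.     5.4] F [-0.4  1.8  6.3] w 15.2 t 23.0
```

View pics/w8.png

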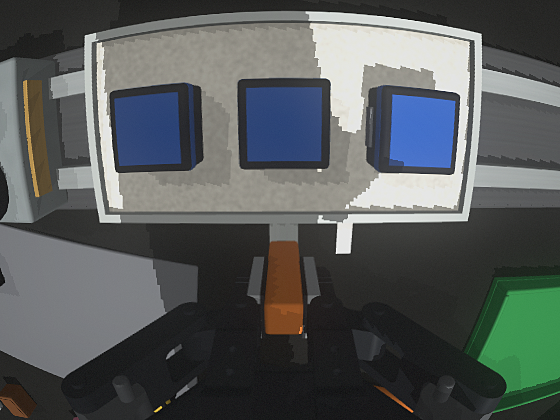

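```bash
python3 -m inch '{"travel":[[0,0.2,0],[0,0.6,0],[0,1.1,0],[0,1.7,0],[0,2.3,0],[0,2.9,0],[0,3.5,0],[0,4.1,0],[0,4.7,0],[0,5.3,0]],"twist":[0,0,0,0,0,0,0,0,0,0],"fingers":[1,1,1,1,1,1,1,1,1,1]}';python3 go.py 570.1 -69 80 5.6
```

```text
clock: 23.9
eef_pos: [564.1, -1.7, 80.5]
tool_rot: [-3.141, -0.001, 0.095]
force: [-1.1, 2.8, 6.1]
width: 15.3
travel [-0.04  6.75  0.04] twist -0.1 | pos [564.1  -1.7  80.5] rpy [-179.9   -0.     5.5] F [-1.1  2.8  6.1] w 15.3 t 23.9
```

```bash
python3 -m inch '{"travel":[[0,0.6,0],[0,1.2,0],[0,1.8,0],[0,2.4,0],[0,3,0],[0,3.6,0],[0,4.2,0],[0,4.8,0],[0,5.2,0],[0,5.4,0]],"twist":[0,0,0,0,0,0,0,0,0,0],"fingers":[1,1,1,1,1,1,1,1,1,1]}';python3 go.py 570.1 -69 80 5.6
```

```text
clock: 24.73
eef_pos: [569.5, -56.7, 80.5]
tool_rot: [3.142, -0.001, 0.094]
force: [0.3, 1.4, 5.7]
width: 15.3
travel [-0.06  1.23  0.05] twist -0.2 | pos [569.5 -56.7  80.5] rpy [ 1.8e+02 -1.0e-01  5.4e+00] F [0.3 1.4 5.7] w 15.3 t 24.7
```

```bash
python3 -m inch '{"travel":[[0,0.2,0],[0,0.4,0],[0,0.6,0],[0,0.8,0],[0,1,0],[0,1.1,0],[0,1.2,0],[0,1.2,0],[0,1.2,0],[0,1.2,0]],"twist":[0,0,0,0,0,0,0,0,0,0],"fingers":[1,1,1,1,1,1,1,1,1,1]}';python3 go.py 570.1 -69 80 5.6
```

```text
clock: 25.57
eef_pos: [570.7, -68.2, 80.5]
tool_rot: [3.142, -0.001, 0.094]
force: [-0.5, 1.0, 4.0]
width: 15.3
travel [-0.06  0.08  0.05] twist -0.2 | pos [570.7 -68.2  80.5] rpy [ 1.8e+02 -1.0e-01  5.4e+00] F [-0.5  1.   4. ] w 15.3 t 25.6
```

```bash
python3 -m inch '{"travel":[[0,0.1,0],[0,0.2,0],[0,0.3,0],[0,0.3,0],[0,0.3,0],[0,0.3,0],[0,0.3,0],[0,0.3,0],[0,0.3,0],[0,0.3,0]],"twist":[0,0,0,0,0,0,0,0,0,0],"fingers":[1,1,1,1,1,1,1,1,1,1]}';python3 go.py 570.1 -69 80 5.6
```

```text
clock: 26.4
eef_pos: [570.8, -69.2, 80.6]
tool_rot: [-3.14, -0.001, 0.096]
force: [-0.5, 5.1, 5.8]
width: 15.5
travel [-0.07 -0.03  0.06] twist -0.1 | pos [570.8 -69.2  80.6] rpy [-1.799e+02 -1.000e-01  5.500e+00] F [-0.5  5.1  5.8] w 15.5 t 26.4
```

Force is starting to build; push a little more to be sure of the stop.

```bash
python3 -m inch '{"travel":[[0,0.1,0],[0,0.2,0],[0,0.3,0],[0,0.4,0],[0,0.4,0],[0,0.4,0],[0,0.4,0],[0,0.4,0],[0,0.4,0],[0,0.4,0]],"twist":[0,0,0,0,0,0,0,0,0,0],"fingers":[1,1,1,1,1,1,1,1,1,1]}';python3 go.py 570.1 -69 80 5.6;  python3 -c "
from h import *
grab('wrist','w9.png')"
```

```text
clock: 27.23
eef_pos: [570.8, -69.3, 80.5]
tool_rot: [-3.135, -0.0, 0.098]
force: [-1.6, 13.0, 7.6]
width: 15.5
travel [-0.06 -0.04  0.05] twist 0.0 | pos [570.8 -69.3  80.5] rpy [-179.6   -0.     5.6] F [-1.6 13.   7.6] w 15.5 t 27.2
```

View pics/w9.png

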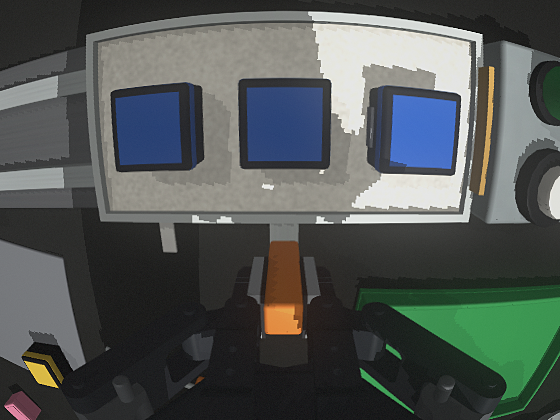

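```bash
python3 -m inch '{"travel":[[0,0,0],[0,0,0],[0,0,0],[0,0,0],[0,0,0],[0,0,-2],[0,0,-4.5],[0,0,-7],[0,0,-8],[0,0,-8]],"twist":[0,0,0,0,0,0,0,0,0,0],"fingers":[6,6,6,6,6,6,6,6,6,6]}';python3 -m inch '{"travel":[[0,1.5,0],[0,4,0],[0,7,0],[0,9,0],[0,10,0],[0,10,0],[0,10,0],[0,10,0],[0,10,0],[0,10,0]],"twist":[0,0,0,0,0,0,0,0,0,0],"fingers":[0,0,0,0,0,0,0,0,0,0]}';python3 go.py 645 -207 120 5.6;  python3 -c "
from h import *
grab('wrist','w10.png');grab('top','t3.png')"
```

```text
clock: 28.12
eef_pos: [572.6, -75.7, 162.7]
tool_rot: [3.14, -0.005, 0.094]
force: [0.2, 0.5, -1.2]
width: 59.6
clock: 28.95
eef_pos: [580.4, -172.9, 160.3]
tool_rot: [-3.141, -0.0, 0.097]
force: [-0.4, -0.2, 0.3]
width: 0.2
travel [6.1  4.03 4.03] twist -0.1 | pos [ 580.4 -172.9  160.3] rpy [-180.    -0.     5.5] F [-0.4 -0.2  0.3] w 0.2 t 28.9
```

View pics/w10.png

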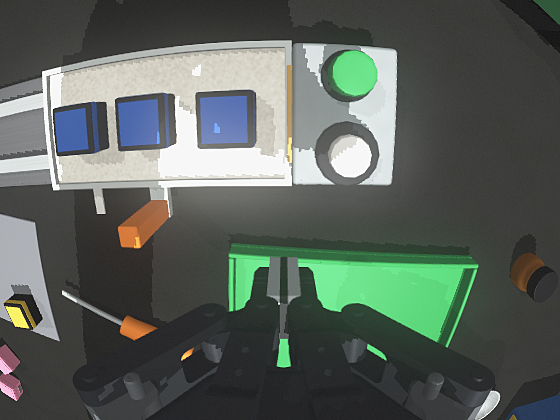

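View pics/t3.png

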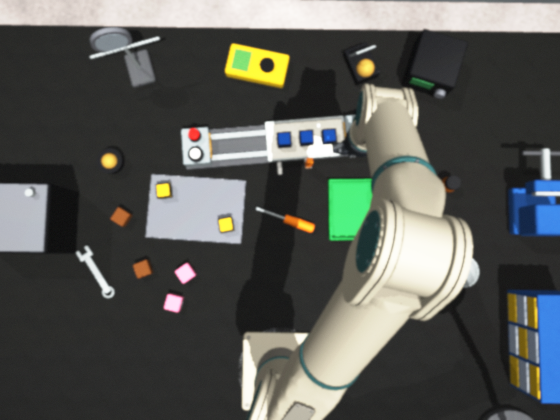

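Run:
```python
from rig import *
d=grab("wrist")
h=cv2.cvtColor(d["frame"],cv2.COLOR_RGB2HSV)
m=cv2.inRange(h,(0,0,150),(180,60,255)); roi=np.zeros_like(m); cv2.circle(roi,(350,154),27,255,-1)
print("full white centroid")
m&=roi
n,l,st,ce=cv2.connectedComponentsWithStats(m)
for i in range(1,n):
    if st[i,4]>50: print(st[i],ce[i],toplane(d,ce[i],77),rl(d,ce[i],77))
for cc,a,k in blobs(d,"green",300,5000): print("green",cc,a,toplane(d,cc,83),rl(d,cc,83))
cv2.imwrite("pics/w10z.png",cv2.cvtColor(cv2.resize(d["frame"][35:195,285:405],None,fx=4,fy=4),cv2.COLOR_RGB2BGR))
```

```text
full white centroid
[ 327  134   43   44 1443] [348.32016632 155.56548857] [[ 633.73421502 -209.45970818   77.        ]] [[ -23.5 -226.3]]
green [550.34180791   8.09887006] 354 [[ 777.15490353 -359.97966799   83.        ]] [[ 104.6 -390. ]]
green [351.42309859  73.02140845] 1775 [[ 684.9733864  -203.99383855   83.        ]] [[  28.1 -225.8]]
green [283.52024922 354.14641745] 321 [[ 473.73194729 -183.58557537   83.        ]] [[-180.2 -184.9]]
```

View pics/w10z.png

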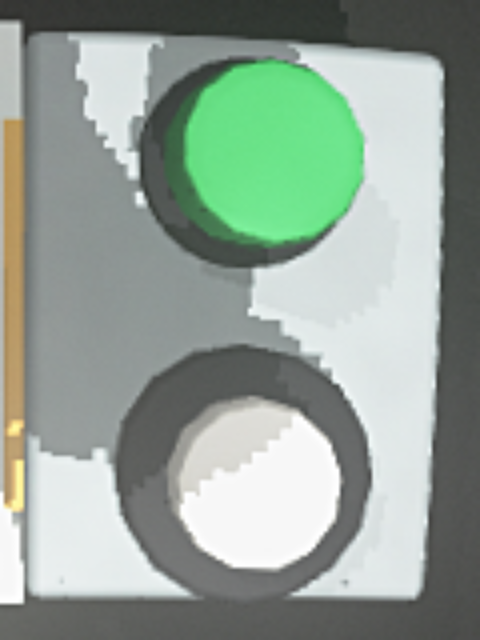

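```bash
python3 go.py 634.5 -210.5 120 5.6; python3 -m inch '{"travel":[[1,0.7,0],[2.5,1.8,0.5],[4,2.8,1.5],[4.8,3.2,3],[5,3.2,4],[5,3.2,4],[5,3.2,4],[5,3.2,4],[5,3.2,4],[5,3.2,4]],"twist":[0,0,0,0,0,0,0,0,0,0],"fingers":[0,0,0,0,0,0,0,0,0,0]}';python3 go.py 634.5 -210.5 99 5.6;  python3 -c "
from h import *
grab('wrist','w11.png')"
```

```text
travel [5.04 4.16 4.04] twist -0.1 | pos [ 580.4 -173.9  160.4] rpy [-180.    -0.     5.5] F [-0.3  0.1  0.7] w -0.0 t 29.1
clock: 29.93
eef_pos: [633.1, -201.8, 121.3]
tool_rot: [3.141, -0.001, 0.095]
force: [0.8, -0.6, -0.9]
width: -0.2
travel [0.05 0.88 2.23] twist -0.2 | pos [ 633.1 -201.8  121.3] rpy [ 1.8e+02 -1.0e-01  5.4e+00] F [ 0.8 -0.6 -0.9] w -0.2 t 29.9
```

View pics/w11.png

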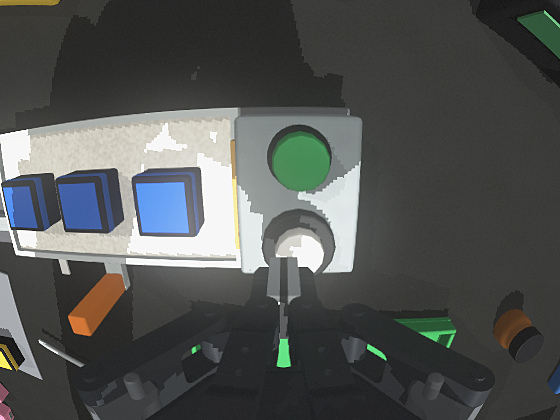

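```bash
python3 -m inch '{"travel":[[0,0.3,0],[0,0.6,0],[0,0.9,0],[0,0.9,0.5],[0,0.9,1],[0,0.9,1.4],[0,0.9,1.6],[0,0.9,1.6],[0,0.9,1.6],[0,0.9,1.6]],"twist":[0,0,0,0,0,0,0,0,0,0],"fingers":[0,0,0,0,0,0,0,0,0,0]}';python3 go.py 634.5 -210.5 96 5.6;  python3 -c "
from h import *
grab('wrist','w12.png')"
```

```text
clock: 30.82
eef_pos: [634.1, -210.7, 104.4]
tool_rot: [3.142, -0.0, 0.095]
force: [-0.3, 0.1, -0.4]
width: -0.3
travel [ 0.05 -0.02  0.84] twist -0.2 | pos [ 634.1 -210.7  104.4] rpy [180.   -0.    5.4] F [-0.3  0.1 -0.4] w -0.3 t 30.8
```

View pics/w12.png

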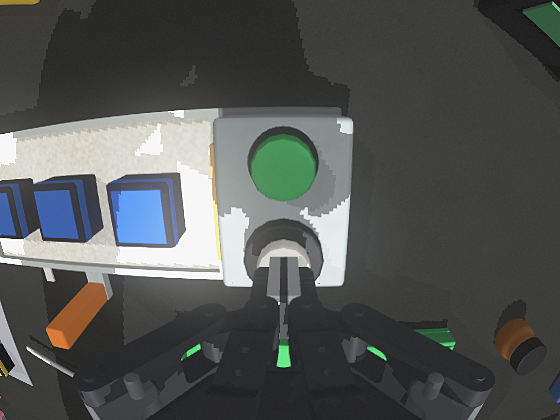

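```bash
python3 -m inch '{"travel":[[0,0,0.2],[0,0,0.4],[0,0,0.6],[0,0,0.8],[0,0,0.9],[0,0,1],[0,0,1],[0,0,1],[0,0,1],[0,0,1]],"twist":[0,0,0,0,0,0,0,0,0,0],"fingers":[0,0,0,0,0,0,0,0,0,0]}';python3 go.py 634.5 -210.5 96 5.6
```

```text
clock: 31.7
eef_pos: [634.4, -210.9, 96.0]
tool_rot: [3.141, -0.001, 0.094]
force: [-1.9, 1.4, 11.2]
width: 0.2
travel [ 0.02 -0.04  0.  ] twist -0.2 | pos [ 634.4 -210.9   96. ] rpy [ 1.8e+02 -1.0e-01  5.4e+00] F [-1.9  1.4 11.2] w 0.2 t 31.7
```

```bash
for i in 1; do python3 -m inch '{"travel":[[0,0,0.1],[0,0,0.2],[0,0,0.2],[0,0,0.2],[0,0,0.2],[0,0,0.2],[0,0,0.2],[0,0,0.2],[0,0,0.2],[0,0,0.2]],"twist":[0,0,0,0,0,0,0,0,0,0],"fingers":[0,0,0,0,0,0,0,0,0,0]}'; done
python3 -m inch '{"travel":[[0,0,0],[0,0,0],[0,0,0],[0,0,0],[0,0,0],[0,0,0],[0,0,0],[0,0,0],[0,0,0],[0,0,0]],"twist":[0,0,0,0,0,0,0,0,0,0],"fingers":[0,0,0,0,0,0,0,0,0,0]}'
python3 -m inch '{"travel":[[0,0,0],[0,0,0],[0,0,0],[0,0,0],[0,0,0],[0,0,0],[0,0,0],[0,0,0],[0,0,0],[0,0,0]],"twist":[0,0,0,0,0,0,0,0,0,0],"fingers":[0,0,0,0,0,0,0,0,0,0]}'
python3 -m inch '{"travel":[[0,0,0],[0,0,0],[0,0,0],[0,0,0],[0,0,0],[0,0,0],[0,0,0],[0,0,0],[0,0,0],[0,0,0]],"twist":[0,0,0,0,0,0,0,0,0,0],"fingers":[0,0,0,0,0,0,0,0,0,0]}'
python3 -m inch '{"travel":[[0,0,0],[0,0,0],[0,0,0],[0,0,0],[0,0,0],[0,0,0],[0,0,0],[0,0,0],[0,0,0],[0,0,0]],"twist":[0,0,0,0,0,0,0,0,0,0],"fingers":[0,0,0,0,0,0,0,0,0,0]}'
python3 -c "
from h import *
grab('wrist','w13.png')"
```

```text
clock: 32.53
eef_pos: [634.4, -210.9, 95.8]
tool_rot: [3.141, -0.001, 0.094]
force: [-6.4, 2.8, 22.6]
width: -0.4
clock: 33.37
eef_pos: [634.4, -211.0, 95.8]
tool_rot: [3.141, -0.001, 0.094]
force: [-6.0, 1.8, 22.7]
width: -0.1
clock: 34.2
eef_pos: [634.4, -210.9, 95.8]
tool_rot: [3.141, -0.002, 0.094]
force: [-6.8, 1.8, 23.0]
width: -0.0
clock: 35.03
eef_pos: [634.4, -210.9, 95.8]
tool_rot: [3.141, -0.001, 0.094]
force: [-5.7, 2.4, 22.3]
width: -0.2
clock: 35.87
eef_pos: [634.4, -211.0, 95.8]
tool_rot: [3.141, -0.001, 0.094]
force: [-5.2, 1.5, 23.3]
width: -0.2
```

View pics/w13.png

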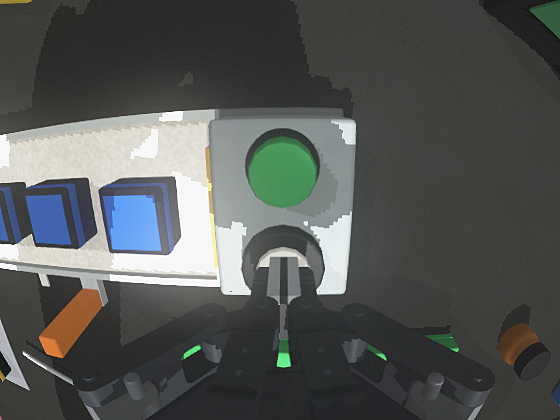

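```bash
python3 -m inch '{"travel":[[0,0,-1],[0,0,-3],[0,0,-5.5],[-1,-2,-6.5],[-2.5,-5,-6.5],[-4,-8,-6.5],[-5.2,-11,-6.5],[-5.2,-13,-6.5],[-5.2,-13.5,-6.5],[-5.2,-13.5,-6.5]],"twist":[0,0,0,0,0,0,0,0,0,0],"fingers":[0,0,0,0,3,6,6,6,6,6]}';python3 go.py 570.8 -69.3 150 5.5;  python3 -c "
from h import *
grab('wrist','w14.png')"
```

```text
clock: 36.75
eef_pos: [569.5, -79.3, 157.3]
tool_rot: [-3.141, -0.0, 0.098]
force: [0.6, -0.7, 0.8]
width: 60.3
travel [ 0.23 -0.98  0.74] twist 0.1 | pos [569.5 -79.3 157.3] rpy [-180.    -0.     5.6] F [ 0.6 -0.7  0.8] w 60.3 t 36.8
```

View pics/w14.png

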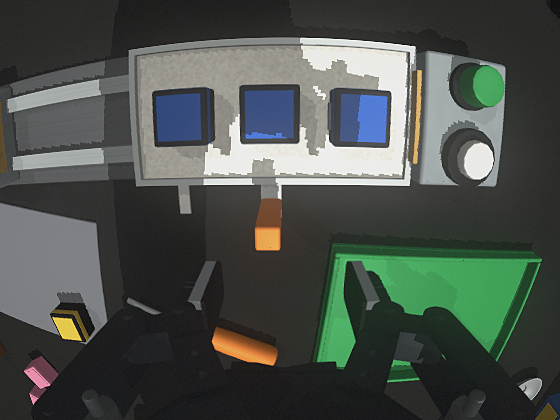

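```bash
python3 -m inch '{"travel":[[0.1,-0.6,0],[0.2,-1,0.5],[0.2,-1,2],[0.2,-1,4],[0.2,-1,6],[0.2,-1,7.4],[0.2,-1,7.7],[0.2,-1,7.7],[0.2,-1,7.7],[0.2,-1,7.7]],"twist":[0,0,0,0,0,0,0,0,0,0],"fingers":[6,6,6,6,6,6,6,6,6,6]}';python3 go.py 570.8 -69.3 80.5 5.5;python3 -m inch '{"travel":[[0,0,0],[0,0,0],[0,0,0],[0,0,0],[0,0,0],[0,0,0],[0,0,0],[0,0,0],[0,0,0],[0,0,0]],"twist":[0,0,0,0,0,0,0,0,0,0],"fingers":[1,1,1,1,1,1,1,1,1,1]}'; python3 go.py 563 10.3 80.5 5.6
```

```text
clock: 37.63
eef_pos: [571.3, -71.5, 81.1]
tool_rot: [3.141, -0.002, 0.094]
force: [0.1, -0.2, 0.3]
width: 60.0
travel [-0.03 -0.22  0.06] twist -0.1 | pos [571.3 -71.5  81.1] rpy [ 1.8e+02 -1.0e-01  5.4e+00] F [ 0.1 -0.2  0.3] w 60.0 t 37.6
clock: 38.47
eef_pos: [570.6, -69.2, 81.1]
tool_rot: [-3.14, -0.001, 0.096]
force: [-1.3, 4.7, 5.1]
width: 15.3
travel [ 0.01 -7.99  0.08] twist -0.1 | pos [570.6 -69.2  81.1] rpy [-179.9   -0.     5.5] F [-1.3  4.7  5.1] w 15.3 t 38.5
```

```bash
python3 -m inch '{"travel":[[0,-0.2,0],[0,-0.6,0],[0,-1.1,0],[0,-1.7,0],[0,-2.3,0],[0,-2.9,0],[0,-3.5,0],[0,-4.1,0],[0,-4.7,0],[0,-5.2,0]],"twist":[0,0,0,0,0,0,0,0,0,0],"fingers":[1,1,1,1,1,1,1,1,1,1]}';python3 -m inch '{"travel":[[0,-0.5,0],[0,-1,0],[0,-1.5,0],[0,-2,0],[0,-2.4,0],[0,-2.8,0],[0,-3,0],[0,-3,0],[0,-3,0],[0,-3,0]],"twist":[0,0,0,0,0,0,0,0,0,0],"fingers":[1,1,1,1,1,1,1,1,1,1]}'; python3 go.py 563 10.3 80.5 5.6;  python3 -c "
from h import *
grab('wrist','w15.png')"
```

```text
clock: 39.3
eef_pos: [565.8, -20.2, 81.1]
tool_rot: [3.14, -0.001, 0.094]
force: [-0.8, -2.1, 6.7]
width: 15.0
clock: 40.13
eef_pos: [562.8, 10.4, 81.1]
tool_rot: [3.141, -0.0, 0.095]
force: [-1.5, -0.2, 7.7]
width: 15.3
travel [0.02 0.01 0.06] twist -0.2 | pos [562.8  10.4  81.1] rpy [180.   -0.    5.4] F [-1.5 -0.2  7.7] w 15.3 t 40.1
```

View pics/w15.png

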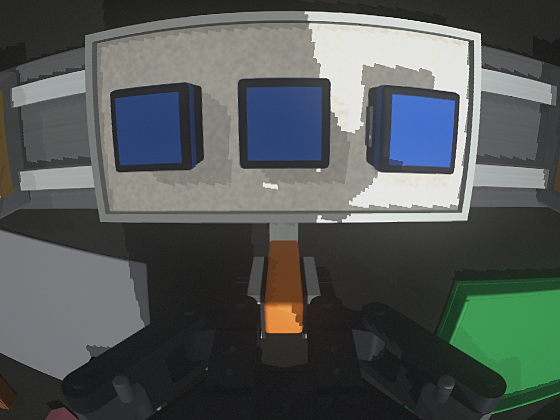

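```bash
python3 -m inch '{"travel":[[0,0,0],[0,0,0],[0,0,0],[0,0,0],[0,0,0],[0,0,-2],[0,0,-4.5],[0,0,-7],[0,0,-7.5],[0,0,-7.5]],"twist":[0,0,0,0,0,0,0,0,0,0],"fingers":[6,6,6,6,6,6,6,6,6,6]}';  python3 - <<'E'
from rig import *
d=grab('wrist','w16.png')
for cc,a,k in blobs(d,"blue",300,9000):
    r=rect(d,k,58); print(cc.round(),a,r[0].round(1),np.round(r[1],1),round(r[2],1))
E
python3 go.py 639.6 -43 150 95.6
```

```text
clock: 41.02
eef_pos: [564.0, 10.5, 157.0]
tool_rot: [3.141, -0.004, 0.094]
force: [-0.3, 0.3, 0.6]
width: 59.7
[283. 119.] 2323 [635.2  17.4] [31.7 32.2] 5.0
[192. 122.] 2138 [629.   79.5] [32.5 32.4] 5.1
[376. 124.] 2101 [639.8 -46.1] [32.3 32.3] 5.9
travel [7.13 6.03 0.58] twist -90.2 | pos [563.   10.4 155.7] rpy [ 1.8e+02 -1.0e-01  5.4e+00] F [-0.6 -0.1 -0.5] w 59.9 t 41.1
```

View pics/w16.png

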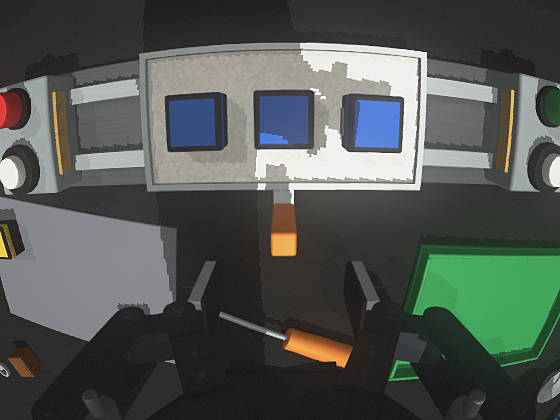

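Run:
```python
from rig import *
d=grab('wrist')
print(rl(d,[(141,190),(421,190),(284,243)],36)[:2],rl(d,(285,245),94))
cv2.imwrite("pics/w16z.png",cv2.cvtColor(cv2.resize(d["frame"][160:270,230:340],None,fx=5,fy=5),cv2.COLOR_RGB2BGR))
```

```text
[[ -53.5  114.5]
 [ -54.6 -111. ]] [[-74.   -1.3]]
```

View pics/w16z.png

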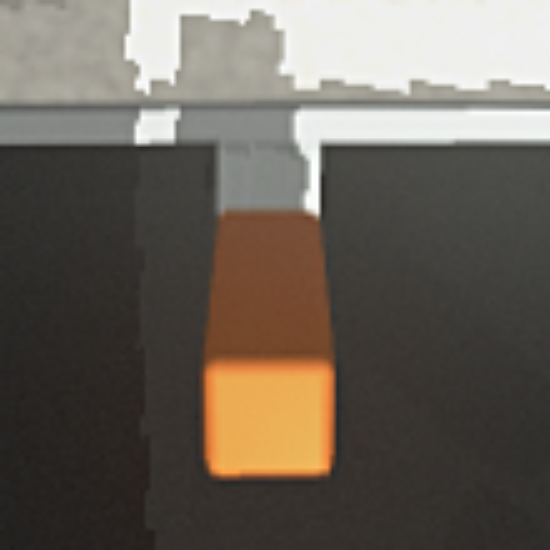

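```bash
python3 -m inch '{"travel":[[1,1,0],[2.5,2.3,0],[4.5,4,0],[6.3,5.5,0],[7.1,6.2,0],[7.1,6.2,0],[7.1,6.2,0],[7.1,6.2,0],[7.1,6.2,0],[7.1,6.2,0]],"twist":[-7,-14,-21,-28,-35,-42,-49,-56,-63,-70],"fingers":[6,6,6,6,6,6,6,6,6,6]}'; python3 go.py 639.7 -45.5 125 95.6
```

```text
clock: 41.95
eef_pos: [638.1, -44.6, 153.1]
tool_rot: [-3.138, 0.0, 1.322]
force: [0.2, -1.0, 0.4]
width: 59.9
travel [-0.05  0.19  2.81] twist -19.8 | pos [638.1 -44.6 153.1] rpy [-179.8    0.    75.8] F [ 0.2 -1.   0.4] w 59.9 t 42.0
```

```bash
python3 -m inch '{"travel":[[0,0,1],[0,0,2],[0,0.1,3],[0,0.1,3],[0,0.1,3],[0,0.1,3],[0,0.1,3],[0,0.1,3],[0,0.1,3],[0,0.1,3]],"twist":[-7,-14,-20,-20,-20,-20,-20,-20,-20,-20],"fingers":[6,6,6,6,6,6,6,6,6,6]}'
python3 - <<'E'
from rig import *
d=grab('wrist','w17.png')
for cc,a,k in blobs(d,"blue",300,9000):
    r=rect(d,k,58); print(cc.round(),a,r[0].round(1),np.round(r[1],1),round(r[2],1))
for cc,a,k in blobs(d,"green",3000,90000):
    r=rect(d,k,22); print(cc.round(),a,r)
E
python3 go.py 639.7 -45.5 58.5 95.6
```

```text
clock: 42.78
eef_pos: [640.4, -44.8, 125.8]
tool_rot: [3.141, 0.0, 1.665]
force: [-1.2, -0.0, -0.4]
width: 59.7
[284.  31.] 3148 [629.2  79.4] [32.5 32.3] 5.3
[284. 137.] 3178 [635.3  17.3] [32.6 31.9] 5.5
[282. 239.] 2471 [639.9 -45.9] [32.4 32.1] 5.3
[ 73. 308.] 7902 (array([ 418.89587402, -165.83432007]), (248.97592163085938, 124.85551452636719), 41.192054748535156)
travel [-0.07 -0.08  6.72] twist -0.2 | pos [640.4 -44.8 125.7] rpy [180.    0.   95.4] F [-0.1 -0.6  0.1] w 59.9 t 42.8
```

View pics/w17.png

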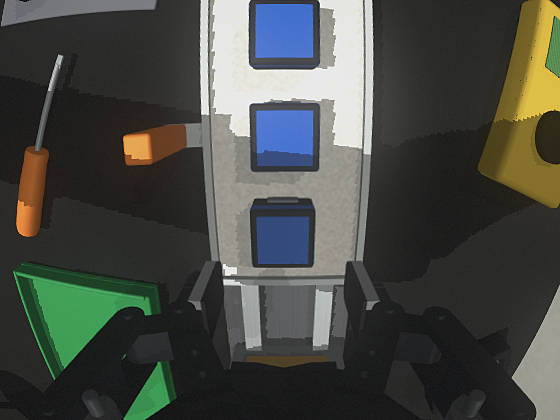

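```bash
python3 -m inch '{"travel":[[-0.1,-0.1,2],[-0.1,-0.1,4.5],[-0.1,-0.1,6],[-0.1,-0.1,6.7],[-0.1,-0.1,6.7],[-0.1,-0.1,6.7],[-0.1,-0.1,6.7],[-0.1,-0.1,6.7],[-0.1,-0.1,6.7],[-0.1,-0.1,6.7]],"twist":[0,0,0,0,0,0,0,0,0,0],"fingers":[6,6,6,6,6,3,3,3,3,3]}';python3 -m inch '{"travel":[[0,0,0],[0,0,-0.5],[0,0,-2],[0,0,-4],[0,0,-6.5],[0,0,-8.5],[0,0,-9],[0,0,-9],[0,0,-9],[0,0,-9]],"twist":[0,0,0,0,0,0,0,0,0,0],"fingers":[3,3,3,3,3,3,3,3,3,3]}'; python3 go.py 448 -184 148 90
```

```text
clock: 43.67
eef_pos: [640.2, -45.8, 59.5]
tool_rot: [3.139, 0.0, 1.665]
force: [0.5, -0.1, 3.8]
width: 39.3
clock: 44.5
eef_pos: [638.3, -46.3, 147.1]
tool_rot: [-3.139, 0.0, 1.665]
force: [-0.2, 0.4, -0.1]
width: 39.0
travel [-11.92 -20.24  -0.04] twist 5.4 | pos [638.3 -46.3 147.1] rpy [-179.9    0.    95.4] F [-0.2  0.4 -0.1] w 39.0 t 44.5
```

```bash
python3 - <<'E'
from rig import *
d=grab('top'); f=cv2.cvtColor(cv2.imread('pics/t1.png'),cv2.COLOR_BGR2RGB); d["frame"]=f
for cc,a,k in blobs(d,"green",3000,90000):
    print(rect(d,k,22));
E
python3 -m inch '{"travel":[[-0.4,-0.7,0],[-1.3,-2.3,0],[-2.8,-4.8,0],[-4.3,-7.4,0],[-5.8,-10,0],[-7.3,-12.6,0],[-8.8,-15.2,0],[-10.3,-17.6,0],[-11.5,-19.6,0],[-11.9,-20.2,0]],"twist":[0,1,2,3,4,5,5.4,5.4,5.4,5.4],"fingers":[3,3,3,3,3,3,3,3,3,3]}'
python3 - <<'E'
from rig import *
d=grab('wrist','w18.png')
E
python3 go.py 448 -184 70 90
```

```text
(array([ 447.72991943, -254.10684204]), (173.93243408203125, 256.264892578125), 0.8233916759490967)
clock: 45.38
eef_pos: [444.2, -186.3, 147.4]
tool_rot: [-3.135, 0.001, 1.567]
force: [-0.4, 0.4, -2.2]
width: 39.0
travel [0.23 0.33 7.75] twist -0.2 | pos [ 445.1 -186.2  147.5] rpy [-1.797e+02  1.000e-01  8.980e+01] F [-1.2  0.5 -1.4] w 39.3 t 45.4
```

View pics/w18.png

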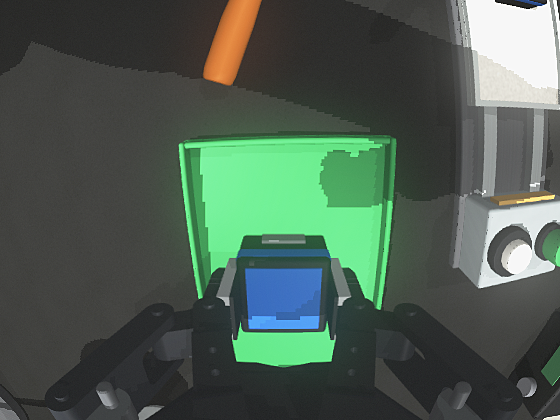

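```bash
python3 -m inch '{"travel":[[0.1,0.1,1.5],[0.1,0.2,4.5],[0.1,0.2,7.5],[0.1,0.2,9.5],[0.1,0.2,10.5],[0.1,0.2,11],[0.1,0.2,11],[0.1,0.2,11],[0.1,0.2,11],[0.1,0.2,11]],"twist":[0,0,0,0,0,0,0,0,0,0],"fingers":[3,3,3,3,3,3,3,3,3,3]}';  python3 go.py 448 -184 34.5 90
```

```text
clock: 46.27
eef_pos: [452.2, -182.7, 39.4]
tool_rot: [3.139, 0.001, 1.571]
force: [0.2, 0.5, -0.7]
width: 38.9
travel [-0.13 -0.42  0.48] twist -0.0 | pos [ 452.2 -182.7   39.4] rpy [179.9   0.   90. ] F [ 0.2  0.5 -0.7] w 38.9 t 46.3
```

```bash
python3 -m inch '{"travel":[[-0.1,-0.2,0.1],[-0.1,-0.4,0.2],[-0.1,-0.4,0.3],[-0.1,-0.4,0.3],[-0.1,-0.4,0.3],[-0.1,-0.4,0.3],[-0.1,-0.4,0.3],[-0.1,-0.4,0.3],[-0.1,-0.4,0.3],[-0.1,-0.4,0.3]],"twist":[0,0,0,0,0,0,0,0,0,0],"fingers":[3,3,3,3,3,3,3,3,3,3]}';  python3 go.py 448 -184 34.5 90
```

```text
clock: 47.1
eef_pos: [447.5, -183.4, 35.3]
tool_rot: [3.142, 0.0, 1.571]
force: [0.1, -0.3, -1.0]
width: 38.7
travel [-0.06  0.05  0.08] twist 0.0 | pos [ 447.5 -183.4   35.3] rpy [180.   0.  90.] F [ 0.1 -0.3 -1. ] w 38.7 t 47.1
```

```bash
python3 -m inch '{"travel":[[0,0,0.1],[0,0,0.1],[0,0,0.1],[0,0,0.1],[0,0,0.1],[0,0,0.1],[0,0,-1],[0,0,-4],[0,0,-8],[0,0,-11]],"twist":[0,0,0,0,0,0,0,0,0,0],"fingers":[3,6,6,6,6,6,6,6,6,6]}';  python3 go.py 635.3 18 130 95.4
python3 - <<'E'
from rig import *
d=grab('wrist','w19.png')
E
```

```text
clock: 47.93
eef_pos: [447.3, -183.1, 147.1]
tool_rot: [-3.141, -0.001, 1.572]
force: [0.1, 0.5, -0.1]
width: 60.3
travel [20.09 18.81  1.72] twist -5.4 | pos [ 447.3 -183.1  147.1] rpy [-180.   -0.   90.] F [ 0.1  0.5 -0.1] w 60.3 t 47.9
```

View pics/w19.png

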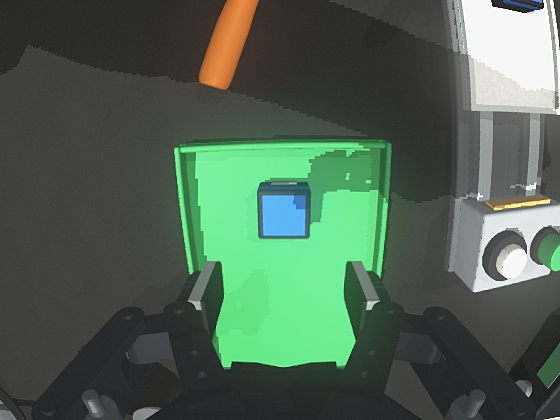

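```bash
python3 -m inch '{"travel":[[1,1,0],[3,2.8,0],[5.6,5.3,0],[8.3,7.8,0],[11,10.3,0],[13.7,12.8,0],[16.4,15.3,0],[18.8,17.6,0],[20,18.8,0],[20,18.8,0]],"twist":[0,-1,-2,-3,-4,-5,-5.4,-5.4,-5.4,-5.4],"fingers":[6,6,6,6,6,6,6,6,6,6]}'; python3 -m inch '{"travel":[[0,0,0.5],[0,0,1.5],[0,0,2.2],[0,0,2.2],[0,0,2.2],[0,0,2.2],[0,0,2.2],[0,0,2.2],[0,0,2.2],[0,0,2.2]],"twist":[0,0,0,0,0,0,0,0,0,0],"fingers":[6,6,6,6,6,6,6,6,6,6]}'
cat > bl.py <<'E'
from rig import *
d=grab('wrist')
for cc,a,k in blobs(d,"blue",300,9000):
    r=rect(d,k,58); print(cc.round(),a,r[0].round(1),np.round(r[1],1),round(r[2],1))
E
python3 bl.py;python3 go.py 635.3 17.5 58.5 95.4
```

```text
clock: 48.82
eef_pos: [637.8, 22.1, 145.5]
tool_rot: [3.138, -0.004, 1.67]
force: [0.3, -0.1, 0.5]
width: 60.1
clock: 49.65
eef_pos: [635.5, 16.6, 123.6]
tool_rot: [3.141, 0.0, 1.665]
force: [0.1, -0.2, 0.6]
width: 59.4
[282. 137.] 3289 [629.1  79. ] [32.5 32.1] 5.3
[283. 238.] 2518 [635.2  16.9] [32.3 32.3] 5.4
travel [ 0.09 -0.02  6.5 ] twist 0.0 | pos [635.5  16.6 123.5] rpy [180.    0.   95.4] F [-0.2 -0.6  0.1] w 60.1 t 49.7
```

```bash
python3 -m inch '{"travel":[[0.1,0,2],[0.1,0,4.5],[0.1,0,6],[0.1,0,6.5],[0.1,0,6.5],[0.1,0,6.5],[0.1,0,6.5],[0.1,0,6.5],[0.1,0,6.5],[0.1,0,6.5]],"twist":[0,0,0,0,0,0,0,0,0,0],"fingers":[6,6,6,6,6,3,3,3,3,3]}';python3 -m inch '{"travel":[[0,0,0],[0,0,-0.5],[0,0,-2],[0,0,-4],[0,0,-6.5],[0,0,-8.7],[0,0,-9.2],[0,0,-9.2],[0,0,-9.2],[0,0,-9.2]],"twist":[0,0,0,0,0,0,0,0,0,0],"fingers":[3,3,3,3,3,3,3,3,3,3]}'; python3 go.py 448 -254 150 90
```

```text
clock: 50.53
eef_pos: [636.3, 17.8, 59.6]
tool_rot: [3.139, -0.0, 1.665]
force: [1.0, 0.2, 5.3]
width: 38.7
clock: 51.37
eef_pos: [634.3, 17.1, 149.2]
tool_rot: [-3.139, 0.0, 1.665]
force: [-0.1, 0.3, -1.1]
width: 38.9
travel [-25.24 -21.1   -0.03] twist 5.4 | pos [634.3  17.1 149.2] rpy [-179.9    0.    95.4] F [-0.1  0.3 -1.1] w 38.9 t 51.4
```

```bash
python3 -m inch '{"travel":[[-0.5,-0.4,0],[-2,-1.7,0],[-4.3,-3.6,0],[-7,-5.9,0],[-9.7,-8.1,0],[-12.4,-10.4,0],[-15.1,-12.6,0],[-17.8,-14.9,0],[-20.5,-17.1,0],[-23,-19.2,0]],"twist":[0,1,2,3,4,5,5.4,5.4,5.4,5.4],"fingers":[3,3,3,3,3,3,3,3,3,3]}'
python3 go.py 448 -254 70 90
```

```text
clock: 52.2
eef_pos: [463.4, -231.2, 149.4]
tool_rot: [-3.139, -0.0, 1.57]
force: [0.2, -1.1, -1.1]
width: 38.9
travel [-2.28 -1.52  7.94] twist -0.0 | pos [ 463.4 -231.2  149.4] rpy [-179.9   -0.    90. ] F [ 0.2 -1.1 -1.1] w 38.9 t 52.2
```

```bash
python3 -m inch '{"travel":[[-1.2,-0.8,0],[-2,-1.4,0.5],[-2.2,-1.6,2],[-2.2,-1.6,4],[-2.2,-1.6,6],[-2.2,-1.6,7.5],[-2.2,-1.6,8],[-2.2,-1.6,8],[-2.2,-1.6,8],[-2.2,-1.6,8]],"twist":[0,0,0,0,0,0,0,0,0,0],"fingers":[3,3,3,3,3,3,3,3,3,3]}'
python3 go.py 448 -254 35 90
python3 - <<'E'
from rig import *
d=grab('wrist','w20.png')
E
```

```text
clock: 53.03
eef_pos: [450.6, -251.3, 70.9]
tool_rot: [3.14, 0.0, 1.571]
force: [0.8, 0.1, -0.4]
width: 38.8
travel [-0.27 -0.26  3.59] twist 0.0 | pos [ 450.6 -251.3   70.9] rpy [179.9   0.   90. ] F [ 0.8  0.1 -0.4] w 38.8 t 53.0
```

View pics/w20.png

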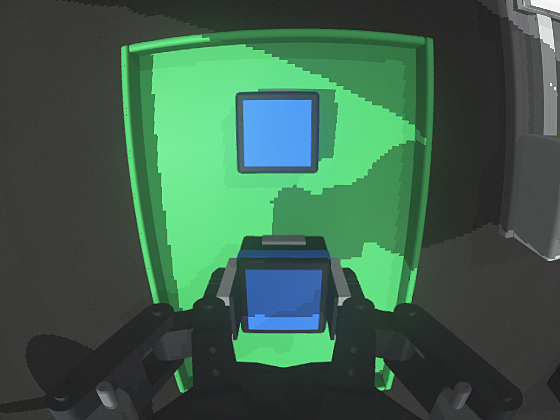

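```bash
python3 -m inch '{"travel":[[-0.1,-0.1,0.5],[-0.1,-0.1,1.5],[-0.1,-0.1,2.5],[-0.1,-0.1,3.1],[-0.1,-0.1,3.4],[-0.1,-0.1,3.5],[-0.1,-0.1,3.5],[-0.1,-0.1,3.5],[-0.1,-0.1,3.5],[-0.1,-0.1,3.5]],"twist":[0,0,0,0,0,0,0,0,0,0],"fingers":[3,3,3,3,3,3,3,3,3,3]}'
python3 go.py 448 -254 34.5 90
```

```text
clock: 53.92
eef_pos: [449.1, -252.6, 35.5]
tool_rot: [3.141, 0.0, 1.571]
force: [0.2, 0.3, -0.7]
width: 39.2
travel [-0.14 -0.11  0.1 ] twist 0.0 | pos [ 449.1 -252.6   35.5] rpy [180.   0.  90.] F [ 0.2  0.3 -0.7] w 39.2 t 53.9
```

```bash
python3 -m inch '{"travel":[[0,0,0.1],[0,0,0.1],[0,0,0.1],[0,0,0.1],[0,0,0.1],[0,0,0.1],[0,0,-1],[0,0,-4],[0,0,-8],[0,0,-11]],"twist":[0,0,0,0,0,0,0,0,0,0],"fingers":[3,6,6,6,6,6,6,6,6,6]}';  python3 go.py 629.1 79 147 95.4
python3 - <<'E'
from rig import *
d=grab('wrist','w21.png')
E
```

```text
clock: 54.75
eef_pos: [449.0, -252.1, 147.9]
tool_rot: [3.141, -0.0, 1.572]
force: [0.4, -1.5, 0.7]
width: 59.6
travel [33.09 18.05  0.11] twist -5.3 | pos [ 449.  -252.1  147.9] rpy [180.   -0.   90.1] F [ 0.4 -1.5  0.7] w 59.6 t 54.8
```

View pics/w21.png

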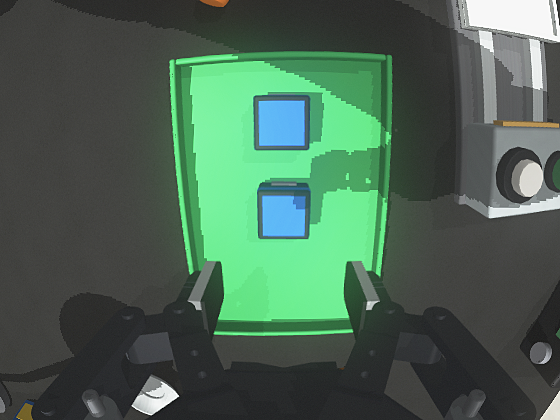

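Two modules flat in the bin, at (282,123) and (284,214). Fetch the third.

```bash
python3 -m inch '{"travel":[[1.5,0.8,0],[4.5,2.4,0],[7.8,4.2,0],[11.1,6,0],[14.4,7.9,0],[17.7,9.7,0],[21,11.5,0],[24.3,13.3,0],[27.6,15.1,0],[30.5,16.7,0]],"twist":[0,-1,-2,-3,-4,-5,-5.3,-5.3,-5.3,-5.3],"fingers":[6,6,6,6,6,6,6,6,6,6]}'; python3 go.py 629.1 79 125 95.4
```

```text
clock: 55.63
eef_pos: [616.5, 55.4, 146.3]
tool_rot: [3.141, -0.001, 1.665]
force: [0.3, -0.7, -0.3]
width: 60.0
travel [2.23 1.48 2.13] twist -0.0 | pos [616.5  55.4 146.3] rpy [ 1.80e+02 -1.00e-01  9.54e+01] F [ 0.3 -0.7 -0.3] w 60.0 t 55.6
```

```bash
python3 -m inch '{"travel":[[1,0.6,0.5],[2,1.3,1.5],[2.4,1.4,2.2],[2.4,1.4,2.2],[2.4,1.4,2.2],[2.4,1.4,2.2],[2.4,1.4,2.2],[2.4,1.4,2.2],[2.4,1.4,2.2],[2.4,1.4,2.2]],"twist":[0,0,0,0,0,0,0,0,0,0],"fingers":[6,6,6,6,6,6,6,6,6,6]}'
python3 bl.py;python3 go.py 629.1 79 58.5 95.4
```

```text
clock: 56.47
eef_pos: [627.6, 77.3, 123.6]
tool_rot: [3.141, 0.0, 1.663]
force: [0.4, 0.9, 0.9]
width: 60.3
[286. 237.] 2507 [629.2  78.7] [32.2 31.6] 5.2
travel [0.14 0.16 6.51] twist -0.1 | pos [627.6  77.4 123.6] rpy [180.    0.   95.3] F [-0.7  0.2  1.1] w 60.2 t 56.5
```

```bash
python3 -m inch '{"travel":[[0.1,0.1,2],[0.1,0.1,4.5],[0.1,0.1,6],[0.1,0.1,6.5],[0.1,0.1,6.5],[0.1,0.1,6.5],[0.1,0.1,6.5],[0.1,0.1,6.5],[0.1,0.1,6.5],[0.1,0.1,6.5]],"twist":[0,0,0,0,0,0,0,0,0,0],"fingers":[6,6,6,6,6,3,3,3,3,3]}';python3 -m inch '{"travel":[[0,0,0],[0,0,-0.5],[0,0,-2],[0,0,-4],[0,0,-6.5],[0,0,-8.7],[0,0,-9.2],[0,0,-9.2],[0,0,-9.2],[0,0,-9.2]],"twist":[0,0,0,0,0,0,0,0,0,0],"fingers":[3,3,3,3,3,3,3,3,3,3]}'; python3 go.py 448 -324 150 90
```

```text
clock: 57.35
eef_pos: [629.3, 79.1, 59.6]
tool_rot: [3.139, -0.0, 1.663]
force: [-0.1, 0.0, 5.0]
width: 39.1
clock: 58.18
eef_pos: [627.4, 78.3, 148.9]
tool_rot: [-3.139, 0.001, 1.663]
force: [-1.2, 0.7, -1.2]
width: 38.8
travel [-38.4  -21.59  -0.04] twist 5.3 | pos [627.4  78.3 148.9] rpy [-179.9    0.    95.3] F [-1.2  0.7 -1.2] w 38.8 t 58.2
```

```bash
python3 -m inch '{"travel":[[-0.5,-0.3,0],[-2,-1.1,0],[-4.5,-2.5,0],[-7.5,-4.2,0],[-10.5,-5.9,0],[-13.5,-7.6,0],[-16.5,-9.3,0],[-19.5,-11,0],[-22.5,-12.7,0],[-25.5,-14.4,0]],"twist":[0,1,2,3,4,5,5.3,5.3,5.3,5.3],"fingers":[3,3,3,3,3,3,3,3,3,3]}'
python3 go.py 448 -324 150 90
```

```text
clock: 59.02
eef_pos: [506.8, -190.0, 149.4]
tool_rot: [-3.14, -0.0, 1.571]
force: [-0.4, -1.7, -0.2]
width: 39.1
travel [-13.4   -5.88  -0.05] twist 0.0 | pos [ 506.8 -190.   149.4] rpy [-179.9   -0.    90. ] F [-0.4 -1.7 -0.2] w 39.1 t 59.0
```

```bash
python3 -m inch '{"travel":[[-3,-1.3,0],[-6,-2.6,0],[-9,-3.9,0],[-11.5,-5,0],[-12.8,-5.6,1],[-13.1,-5.8,3],[-13.1,-5.8,5],[-13.1,-5.8,7],[-13.1,-5.8,8],[-13.1,-5.8,8]],"twist":[0,0,0,0,0,0,0,0,0,0],"fingers":[3,3,3,3,3,3,3,3,3,3]}'
python3 go.py 448 -324 35 90
python3 - <<'E'
from rig import *
d=grab('wrist','w22.png')
E
```

```text
clock: 59.85
eef_pos: [449.0, -317.7, 67.4]
tool_rot: [-3.137, -0.003, 1.572]
force: [0.2, -0.7, 0.4]
width: 39.2
travel [-0.64 -0.09  3.24] twist 0.1 | pos [ 449.  -317.7   67.4] rpy [-179.7   -0.2   90.1] F [ 0.2 -0.7  0.4] w 39.2 t 59.9
```

View pics/w22.png

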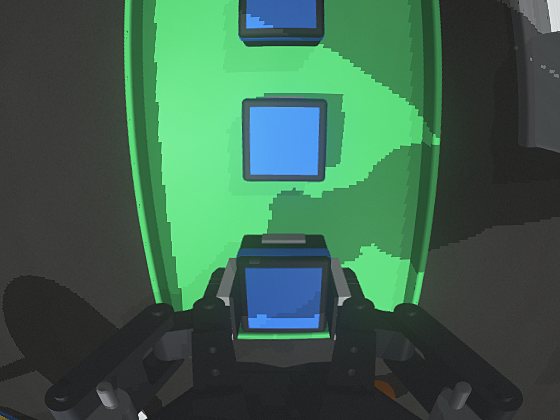

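```bash
python3 -m inch '{"travel":[[0,0,0.5],[0,0,1.5],[0,0,2.5],[0,0,3],[0,0,3.2],[0,0,3.2],[0,0,3.2],[0,0,3.2],[0,0,3.2],[0,0,3.2]],"twist":[0,0,0,0,0,0,0,0,0,0],"fingers":[3,3,3,3,3,3,3,3,3,3]}'
python3 go.py 448 -324 34.5 90
```

```text
clock: 60.73
eef_pos: [450.8, -319.6, 38.6]
tool_rot: [3.141, 0.0, 1.571]
force: [0.4, -0.5, -0.4]
width: 39.2
travel [-0.44 -0.28  0.41] twist -0.0 | pos [ 450.8 -319.6   38.6] rpy [180.   0.  90.] F [ 0.4 -0.5 -0.4] w 39.2 t 60.7
```

```bash
python3 -m inch '{"travel":[[0,0,0.1],[0,0,0.2],[0,0,0.3],[0,0,0.3],[0,0,0.3],[0,0,0.3],[0,0,0.3],[0,0,0.3],[0,0,0.3],[0,0,0.3]],"twist":[0,0,0,0,0,0,0,0,0,0],"fingers":[3,3,3,3,3,3,3,3,3,3]}'
python3 go.py 448 -324 34.5 90
```

```text
clock: 61.57
eef_pos: [450.7, -319.4, 35.4]
tool_rot: [3.141, 0.0, 1.571]
force: [-1.0, 0.5, -1.2]
width: 38.9
travel [-0.46 -0.27  0.09] twist 0.0 | pos [ 450.7 -319.4   35.4] rpy [180.   0.  90.] F [-1.   0.5 -1.2] w 38.9 t 61.6
```

```bash
python3 -m inch '{"travel":[[0,0,0.1],[0,0,0.1],[0,0,0.1],[0,0,0.1],[0,0,0.1],[0,0,0.1],[0,0,-1],[0,0,-4],[0,0,-8],[0,0,-11]],"twist":[0,0,0,0,0,0,0,0,0,0],"fingers":[3,6,6,6,6,6,6,6,6,6]}'; python3 -m inch '{"travel":[[0,0,-1],[-1,0,-3],[-4,0,-5],[-7,0,-7],[-10,0,-9],[-13,0,-10],[-16,0,-10],[-18,0,-10],[-18,0,-10],[-18,0,-10]],"twist":[0,0,0,0,0,0,0,0,0,0],"fingers":[6,6,6,6,6,6,6,6,6,6]}';python3 - <<'E'
from rig import *
d=grab('wrist','w23.png');d=grab('top','t4.png');d=grab('scene','s4.png')
E
```

```text
clock: 62.4
eef_pos: [451.0, -319.1, 148.0]
tool_rot: [3.141, -0.0, 1.572]
force: [1.5, -1.8, 0.5]
width: 60.0
clock: 63.23
eef_pos: [449.7, -500.0, 244.8]
tool_rot: [-3.141, -0.001, 1.569]
force: [-0.2, 1.0, -0.2]
width: 60.3
```

View pics/w23.png

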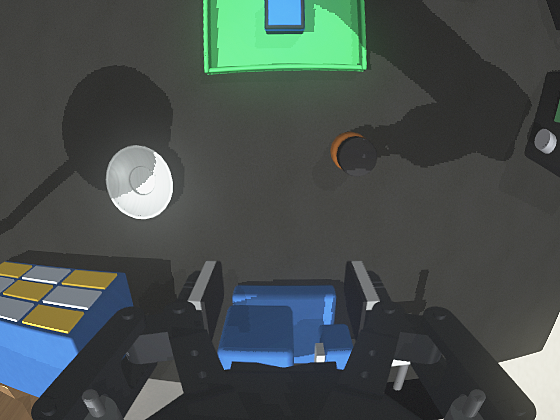

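View pics/s4.png

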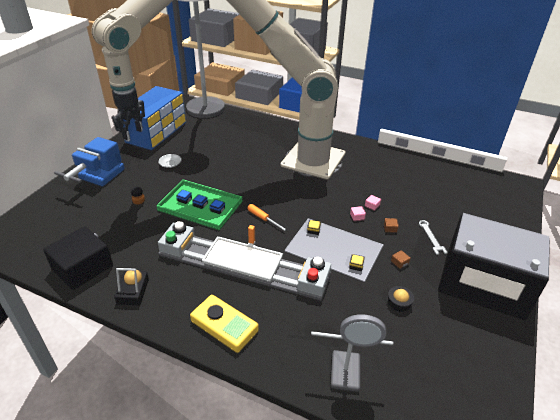

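View pics/t4.png

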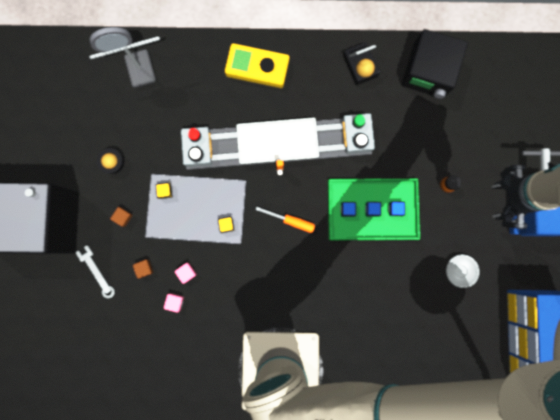

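All three blue modules are flat in the bin at (348,209), (374,209) and (397,209) in the top view. The handle is over the white mark at (280,167), the yellow modules haven't moved, and the arm is clear.

```bash
python3 -c "
from h import *
s=ctrl.read_state();print(s['clock'],s['force'],abs(s['qd']).max())
print(ctrl.finish_job())"
```

```text
63.3833 [ 0.36423142  0.05125224 -0.09306674] 0.0038429740193527437
the job is handed in; nothing more can be done
None
```

I finished the job and handed it in at 63 s. This run had three blue modules; a fourth was not present.

1. **Loading:** All three modules went into the tray.
2. **Docking:** I slid the tray by its handle to the stop at the green-beacon bay, which was the right one. The push force rose to 13 N with no further movement, and the handle was still there when I gripped it again after pressing the button.
3. **Button:** I held it at the bottom of its travel for about 4 s. The fingertips stopped 6 mm below the button's rest height, with about 22 N on them.
4. **Return and unloading:** I slid the tray back to the white mark, where the wrist camera put the handle about 1 mm off. Then I moved the modules to the green bin.

The final top and scene views show the three blue modules lying flat, lid up, in the bin. The tray handle is over the mark, and the yellow modules and everything else on the bench are where they started. The gripper was open, clear and touching nothing.

None of my checks failed. Two small measurements disagreed: the first rig estimate was about 2 mm off in x, and one tray edge measured about 4 mm off the expected position. Neither caused a problem. I saw no module knocked aside and no slackening of the grip.

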